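# Stand the sampling floats ballast end down and slide the tray home

### The arm

A 6-joint arm with a two-finger parallel gripper is mounted at the origin on the work surface. World frame = base frame: x ahead of the robot, y to its left, z up, the work surface at z = 0. Lengths are in mm, angles in rad, forces in N, time in s.
With the tool pointing down it reaches from about 350 to 775 mm from the base axis. Payload 7.3 kg.
Tool frame: the origin (TCP) lies on the centre line of the jaws, within the pads' length; the fingertips stand 22 mm ahead of it and the grasp point (between the pads) lies 3 mm ahead of it; z points along the fingers, y is the direction in which the jaws open and shut (so a half turn about z gives the same grasp; the last joint's range is limited). The gripper opens to 92 mm and grips with 3 to 60 N. Pads are 19 mm wide; open, the fingers measure 130 mm over their backs; the gripper's body (75 mm by 190 mm) begins 47 mm behind the grasp point.
Start: joints at [1.164, 0.342, 1.524, -0, 1.275, -0.146], TCP at [135.357, 507.269, 248.741] pointing down, gripper open.
Joint ranges: [-2.53, 2.53], [-0.77, 2.02], [0.04, 2.7], [-1, 4.14], [0.28, 2.66], [-3.11, 3.11]. Speed limits (rad/s): [2.57, 2.57, 3.14, 3.14, 3.14, 3.14].

### API

Orientations are given as [roll, pitch, yaw] about the fixed x, y, z axes, in that order (R = Rz(yaw) Ry(pitch) Rx(roll)).
In Python, from plant import bot gives the robot as it stands.
- The arm moves only by the tool play_rows, never from a script. Its argument "moves" is one flat list of numbers, 5 for each row, row after row: the closure in counts, from 0 (fully open) to 255 (shut), then the shift along the tool's x, y, z in mm, then the turn about the tool's z in degrees. A call has 1 to 8 rows; each row is the pose to reach, as a shift and turn from the pose commanded when the call began, along the tool's axes at that moment; what a row does not reach only later rows make up. A row lasts 1/12 s, in which the tool goes at most 41.7 mm and 7.16 degrees, less where a joint would pass 70% of its speed; a pose out of reach is approached as far as the arm can. A call with a gripper value outside its range is refused whole. The fingers move at their own pace and stop on an object; the grip force is fixed at half the most. Time passes only in rows, so rows that repeat a pose let the fingers close. It gives the time, the measured TCP pose, the force and the opening at its end, in the units of the state.
- bot.get_obs(): the state, without advancing time (a new reading comes with each control period).
- bot.capture(name): name is "scene" or "top" or "wrist"; returns a dict with "color" (400x640x3 uint8, red, green, blue), "fx", "fy", "cx", "cy" (pixels), "world_to_cam" (4x4, takes a point from world to camera coordinates); the wrist camera has in their place "T_tool_cam" (4x4, takes a point from camera to tool coordinates, whose origin is the TCP and whose axes are the flange's). Camera axes: x right, y down, z forward; pixel columns grow to the right and rows downward; lengths in mm; the calibration is good to about 2 mm. A picture is of the moment at which its call begins: read the wrist's pose just before it. There is no depth.
- bot.close_job(): hands the job in, once; it reports no verdict.
The state is a dict: "time": time; "joint_positions": joint angles; "dq": joint speeds; "tau": joint torques, N m; "tool_pos": TCP position; "tcp_rot": TCP orientation; "contact_force": force on the tool from outside, world axes, zero at the start; "moment": the same for the moment, N m; "grip_width": finger opening in mm.
Only numpy, scipy, OpenCV 4.12 (cv2) and the standard library are available. Lean on these libraries where they do the work, as an engineer would, in place of code of your own. Each camera call takes 0.05 s, during which the arm holds its last target.

### The job

Pack the two blue sampling floats upright for the field kit, one in the middle of each green square on the pulled-out tray: lift each by its two orange buttons, well clear of the desk, to see which end swings down as the heavy one, and stand it on that end. When both stand free, push the tray by its yellow lip fully home into the dock with both still standing on their squares. Do not disturb the other things on the desk.

Things in the scene. Friction and masses are not known exactly. Their poses are not given: they have to be found in the camera images.
- float_1_mid (a point): Centre of a float: blue bar, white end caps, 120 mm long (its x axis), 36 x 36 mm square, about 0.2 kg, lying flat. One cap hides a weight (balance point 30 mm off centre); nothing outside shows which; the floats may differ. Through the centre along y runs a pin it swings on, with a square orange button each side, 16 x 16 mm, 9 mm proud: 54 mm over both.
- float_1_pin (a joint): Swing of this float on its button pin, rad: 0 as it lies, stops at 0.87 either way. Held by the buttons and lifted clear, it goes positive if the +x end sinks, negative if the -x end does. The stops leave it 50 degrees down: lean the grip on the buttons some 40 degrees more, the same way, to bring it upright.
- float_2_mid (a point): Centre of a float: blue bar, white end caps, 120 mm long (its x axis), 36 x 36 mm square, about 0.2 kg, lying flat. One cap hides a weight (balance point 30 mm off centre); nothing outside shows which; the floats may differ. Through the centre along y runs a pin it swings on, with a square orange button each side, 16 x 16 mm, 9 mm proud: 54 mm over both.
- float_2_pin (a joint): Swing of this float on its button pin, rad: 0 as it lies, stops at 0.87 either way. Held by the buttons and lifted clear, it goes positive if the +x end sinks, negative if the -x end does. The stops leave it 50 degrees down: lean the grip on the buttons some 40 degrees more, the same way, to bring it upright.
- pad_left (a point): Centre of the left (+y) green square, 66 x 66 mm, flat on the white sliding tray, at the height of the tray's surface (14 mm over the desk). The two squares' centres are 110 mm apart. x axis: the way the tray slides in. It moves with the tray.
- pad_right (a point): Centre of the right (-y) green square, 66 x 66 mm, flat on the white sliding tray, at the height of the tray's surface (14 mm over the desk). The two squares' centres are 110 mm apart. x axis: the way the tray slides in. It moves with the tray.
- tray_lip (a point): Middle of the outer face (robot's side) of the tray's upright yellow lip: 120 mm wide along y, 10 mm thick, from 12 to 48 mm over the desk, this point 30 mm up. x axis: push direction, into the dock. The green squares' centres lie 95 mm farther along x, 55 mm either side. The dock's grey side walls, 34 mm tall, stand 108 mm either side.
- tray (a joint): Travel of the tray into the dock, m: about 0 to 0.02 at the start (pulled out), 0.10 fully home against its stop. It takes about 2 to 4 N to push and stays where it is left.
- jar: Bystander: closed glass jar, 72 mm wide, 110 mm tall; origin at the centre of its underside.
- stapler: Bystander: red and black stapler, 130 mm long, 50 mm tall; origin at the centre of its underside.
- notes: Bystander: yellow note block 75 x 75 x 22 mm; origin at the centre of its underside.
- tissue: Bystander: green packet 110 x 70 x 45 mm; origin at the centre of its underside.
- tape: Bystander: clear tape ring 68 mm wide, 20 mm tall; origin at the centre of its underside.
- pencup: Bystander: empty light grey pen cup 72 mm wide, 100 mm tall; origin at the centre of its underside.
There are look-alikes about, which are no part of the job. What is shaped like the part that bears float_1_mid but pink is not meant.

How it is judged:
By the outcome, as a careful person would: the job done as asked, in the order asked, and still so for the second after the job is handed in, with the robot touching nothing.
It also fails if it takes over 67 s, if anything falls off the work surface, if the arm or the gripper's body presses on something with over 40 N, if the wrist force passes 120 N, or if a joint passes its speed limit or range.

## Working session

There is one attempt and no reset: what is moved stays moved. The work goes in short steps, Python scripts to look and compute and a tool call to move; the robot and the scene stay as the last step left them, time stands still between calls to the robot, and variables do not carry over. Pictures are saved under pics/ and viewed, and the job is handed in when it is done.

Besides the shell and the picture viewer there is one more tool, called after ">>>" as name(argument=value, ...) on one line, values as JSON. play_rows: Moves the arm, as the interface text tells. Its arguments: {"type":"object","properties":{"moves":{"type":"array","items":{"type":"number"}}},"required":["moves"]}

```bash
ls; mkdir -p pics
cat > h.py <<'E'
import numpy as np,cv2
from plant import bot
def snap(n,f):
    o=bot.get_obs(); c=bot.capture(n); cv2.imwrite('pics/'+f+'.png',c['color'][:,:,::-1]); 
    c['obs']=o; return c
E
python3 - <<'E'
from h import *
import pickle
for n in ['scene','top','wrist']:
    c=snap(n,n+'0'); pickle.dump(c,open(n+'0.pkl','wb'))
    print(n,{k:(np.round(v,3) if k!='color' else 0) for k,v in c.items() if k not in('obs','color')})
print(c['obs'])
E
```

```text
pics
scene {'fx': np.float64(471.384), 'fy': np.float64(471.384), 'cx': np.float64(325.497), 'cy': np.float64(199.91), 'world_to_cam': array([[ 4.580000e-01,  8.890000e-01,  1.000000e-02, -2.410690e+02],
       [ 7.540000e-01, -3.830000e-01, -5.340000e-01, -3.451050e+02],
       [-4.710000e-01,  2.520000e-01, -8.460000e-01,  1.646847e+03],
       [ 0.000000e+00,  0.000000e+00,  0.000000e+00,  1.000000e+00]])}
top {'fx': np.float64(477.225), 'fy': np.float64(477.225), 'cx': np.float64(329.402), 'cy': np.float64(208.054), 'world_to_cam': array([[-2.000000e-02, -1.000000e+00, -2.000000e-03,  3.674500e+01],
       [-9.880000e-01,  2.000000e-02, -1.520000e-01,  5.156450e+02],
       [ 1.520000e-01, -1.000000e-03, -9.880000e-01,  1.322786e+03],
       [ 0.000000e+00,  0.000000e+00,  0.000000e+00,  1.000000e+00]])}
wrist {'fx': np.float64(302.571), 'fy': np.float64(302.571), 'cx': np.float64(318.988), 'cy': np.float64(196.676), 'T_tool_cam': array([[ 1.0000e-03, -9.5500e-01, -2.9700e-01,  8.1314e+01],
       [ 1.0000e+00,  0.0000e+00,  2.0000e-03, -6.3800e-01],
       [-2.0000e-03, -2.9700e-01,  9.5500e-01, -1.3591e+02],
       [ 0.0000e+00,  0.0000e+00,  0.0000e+00,  1.0000e+00]])}
{'time': 0.1, 'joint_positions': array([ 1.16401405e+00,  3.42677036e-01,  1.52487180e+00, -5.32420666e-06,
        1.27540175e+00, -1.46016955e-01]), 'dq': array([ 0.00093431, -0.00292789, -0.00204819,  0.00106913, -0.00137989,
        0.00046187]), 'tau': array([ 1.99126598e-04, -4.32011247e+01, -2.44694960e+01,  7.19462684e-02,
        5.26215881e-02, -3.11277063e-05]), 'tool_pos': array([135.21961348, 506.96536732, 248.11933044]), 'tcp_rot': array([-3.14024843e+00, -1.92539975e-04,  2.88082875e+00]), 'contact_force': array([-0.66849594, -0.07132889,  0.59865138]), 'moment': array([-0.00786164, -0.03294015,  0.04716465]), 'grip_width': 91.73557577610838}
```

View pics/scene0.png

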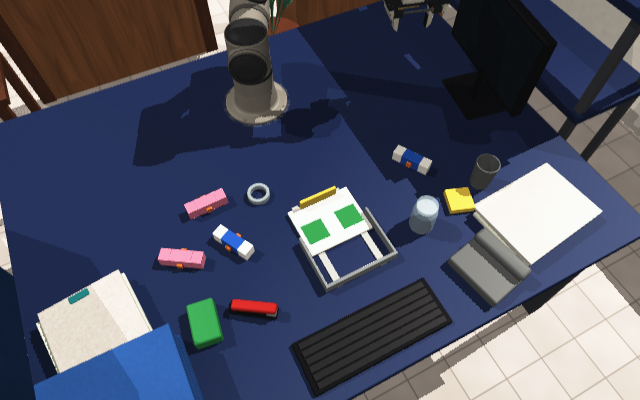

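View pics/top0.png

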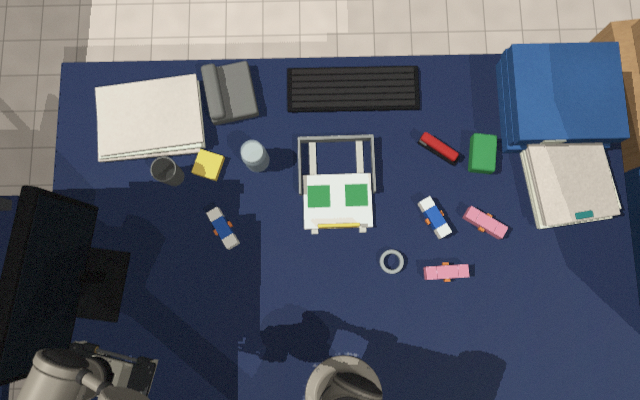

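View pics/wrist0.png

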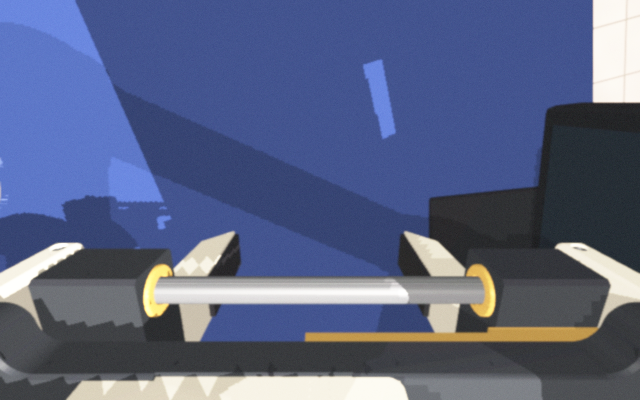

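```bash
cat >> h.py <<'E'
def ray(c,u,v,z):
    # pixel -> world point on plane z
    M=c['world_to_cam']; R=M[:3,:3]; t=M[:3,3]
    d=R.T@np.array([(u-c['cx'])/c['fx'],(v-c['cy'])/c['fy'],1.]); o=-R.T@t
    return o+d*(z-o[2])/d[2]
def proj(c,p):
    q=c['world_to_cam']@np.append(p,1.); return np.array([c['fx']*q[0]/q[2]+c['cx'],c['fy']*q[1]/q[2]+c['cy']])
def masks(c):
    h=cv2.cvtColor(c['color'],cv2.COLOR_RGB2HSV)
    return dict(blue=cv2.inRange(h,(105,150,130),(125,255,255)),green=cv2.inRange(h,(50,120,80),(75,255,255)),
      yellow=cv2.inRange(h,(20,140,120),(32,255,255)),orange=cv2.inRange(h,(5,170,130),(16,255,255)))
E
python3 - <<'E'
from h import *
import pickle
t=pickle.load(open('top0.pkl','rb'));s=pickle.load(open('scene0.pkl','rb'))
for n,c in(('top',t),('scene',s)):
    for k,m in masks(c).items():
        N,l,st,ce=cv2.connectedComponentsWithStats(m)
        for i in range(1,N):
            if 12<=st[i,4]<3000 and not(n=='scene' and st[i,1]<100):
                z={'blue':36,'green':14,'yellow':48,'orange':18}[k]
                print(n,k,ce[i].round(1),st[i,4],ray(c,*ce[i],z).round(1))
a=t['color'][120:290,190:510][:,:,::-1]
cv2.imwrite('pics/topcrop.png',cv2.resize(a,None,fx=2.5,fy=2.5,interpolation=2))
b=s['color'][130:290,170:470][:,:,::-1]
cv2.imwrite('pics/scenecrop.png',cv2.resize(b,None,fx=2.6,fy=2.6,interpolation=2))
E
```

```text
top blue [434.8 216.5] 252 [ 486.2 -273.9   36. ]
top blue [221.5 227.3] 223 [467.7 334.3  36. ]
top green [482.3 153. ] 1022 [ 675.8 -429.2   14. ]
top green [355.5 194.7] 415 [558.1 -50.5  14. ]
top green [317.8 195.6] 388 [557.5  59.5  14. ]
top yellow [219.  168.9] 39 [635.2 341.3  48. ]
top yellow [198.3 169.3] 124 [635.3 400.7  48. ]
scene blue [412.2 156.1] 136 [470.3 334.6  36. ]
scene blue [232.1 239.2] 243 [ 489.1 -274.7   36. ]
scene green [348.2 215.8] 389 [559.1  58.3  14. ]
scene green [314.9 231.1] 412 [560.4 -51.8  14. ]
scene green [203.7 321.3] 1222 [ 666.4 -425.3   14. ]
scene yellow [317.3 196.8] 290 [478.   -2.4  48. ]
scene yellow [458.7 199.5] 616 [673.9 362.3  48. ]
scene orange [408.  163.7] 14 [479.6 316.4  18. ]
scene orange [208.2 208.3] 16 [ 351.3 -299.4   18. ]
scene orange [227.1 247.1] 16 [ 496.2 -295.4   18. ]
scene orange [179.4 265.2] 17 [ 488.6 -431.7   18. ]
```

View pics/topcrop.png

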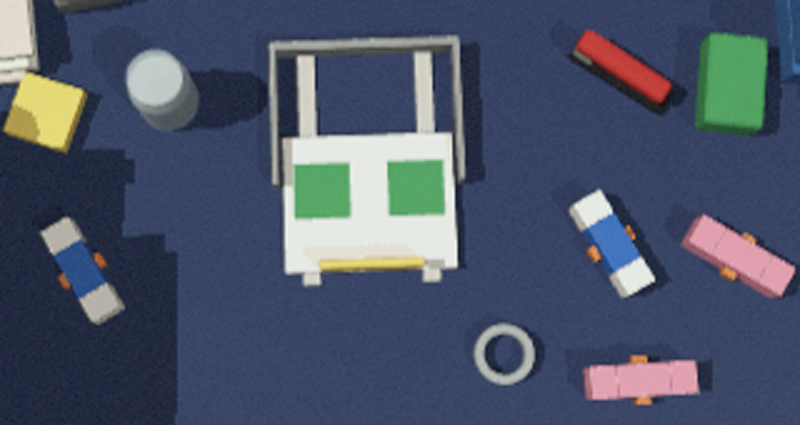

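View pics/scenecrop.png

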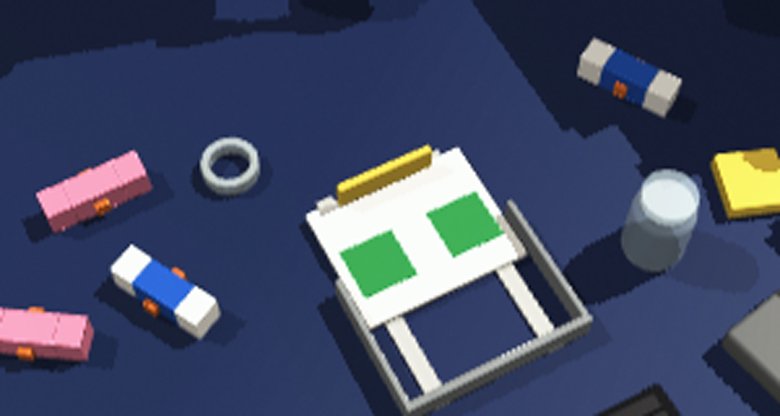

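Run:
```python
from h import *
import pickle
t=pickle.load(open('top0.pkl','rb'));s=pickle.load(open('scene0.pkl','rb'))
print('walls', [ray(t,190+u/2.5,120+v/2.5,34).round(0) for u,v in [(463,182),(459,38),(271,44),(276,184)]])
for n,c in(('A',t),('B',t)):
    x,y=(435,217) if n=='A' else (221,228)
    im=c['color'].astype(int); sub=im[y-30:y+30,x-30:x+30]
    h=cv2.cvtColor(c['color'],cv2.COLOR_RGB2HSV)[y-30:y+30,x-30:x+30]
    w=((h[:,:,1]<70)&(h[:,:,2]>(150 if n=='A' else 100))) | ((h[:,:,0]>103)&(h[:,:,0]<123)&(h[:,:,1]>150)&(h[:,:,2]>120))
    w=w.astype(np.uint8)*255
    N,l,st,ce=cv2.connectedComponentsWithStats(cv2.morphologyEx(w,cv2.MORPH_CLOSE,np.ones((3,3))))
    i=1+np.argmax(st[1:,4]); cs,_=cv2.findContours((l==i).astype(np.uint8),0,2)
    r=cv2.minAreaRect(max(cs,key=cv2.contourArea)); bp=cv2.boxPoints(r)+[x-30,y-30]
    W=np.array([ray(c,u,v,33)[:2] for u,v in bp]); print(n,r,W.round(0).tolist(),W.mean(0))
    e=[W[1]-W[0],W[2]-W[1]]; d=max(e,key=np.linalg.norm); print([np.linalg.norm(k) for k in e],np.degrees(np.arctan2(d[1],d[0])))
    o=((h[:,:,0]>4)&(h[:,:,0]<18)&(h[:,:,1]>140)&(h[:,:,2]>70)).astype(np.uint8)
    N,l,st,ce=cv2.connectedComponentsWithStats(o)
    for k in range(1,N):
        if st[k,4]>3: print(' btn',ce[k]+[x-30,y-30],st[k,4],ray(c,*(ce[k]+[x-30,y-30]),24).round(1))
```

```text
walls [array([ 559., -106.,   34.]), array([ 731., -108.,   34.]), array([728., 113.,  34.]), array([561., 109.,  34.])]
A ((29.21030044555664, 30.216739654541016), (42.779457092285156, 15.198826789855957), 58.392494201660156) [[527.0, -224.0], [549.0, -262.0], [443.0, -321.0], [421.0, -283.0]] [ 485.02255717 -272.46416846]
[np.float64(44.44369939689201), np.float64(121.4235634014047)] -151.3067892510956
 btn [441.72727273 212.54545455] 11 [ 499. -297.   24.]
 btn [427.11111111 221.11111111] 18 [ 475.  -253.6   24. ]
B ((31.471500396728516, 29.80828857421875), (43.476863861083984, 14.396313667297363), 59.74356460571289) [[511.0, 382.0], [531.0, 347.0], [422.0, 283.0], [402.0, 318.0]] [466.80871062 332.4544305 ]
[np.float64(40.74406956429269), np.float64(126.48726343610839)] -149.68857354807437
 btn [229.5 223.5] 18 [479.6 314.3  24. ]
 btn [215.16666667 232.16666667] 12 [455.4 355.1  24. ]
```

```bash
cat >> h.py <<'E'
from scipy.spatial.transform import Rotation as Ro
def go(x,y,z,yaw):
    o=bot.get_obs(); R=Ro.from_euler('xyz',o['tcp_rot']).as_matrix()
    d=R.T@(np.array([x,y,z])-o['tool_pos']); yw=np.degrees(o['tcp_rot'][2])
    print('t',round(o['time'],2),'pos',o['tool_pos'].round(1),'yaw',yw.round(1),'rp',o['tcp_rot'][:2].round(3),'w',o['grip_width'].round(1),'F',o['contact_force'].round(1))
    print('shift',d.round(1),'turn',round(-((yaw-yw+180)%360-180),1), 'q',o['joint_positions'].round(2))
E
python3 -c "
from h import *
go(468.5,334.5,150,210.5)"
```

```text
Traceback (most recent call last):
  File "h.py", line 21, in go
    print('t',round(o['time'],2),'pos',o['tool_pos'].round(1),'yaw',yw.round(1),'rp',o['tcp_rot'][:2].round(3),'w',o['grip_width'].round(1),'F',o['contact_force'].round(1))
                                                                                                                   ^^^^^^^^^^^^^^^^^^^^^
AttributeError: 'float' object has no attribute 'round'
```

```bash
sed -i "s/o\['grip_width'\].round(1)/round(float(o['grip_width']),1)/" h.py
python3 -c "
from h import *
go(468.5,334.5,150,210.5)"
```

```text
t 0.15 pos [135.2 507.  248.2] yaw 165.1 rp [-3.14 -0.  ] w 92.4 F [0.2 0.2 0.1]
shift [-366.5  -80.6   98.2] turn -45.4 q [ 1.16  0.34  1.52 -0.    1.28 -0.15]
```

>>> play_rows(moves=[0, -366, -81, 98, -45, 0, -366, -81, 98, -45, 0, -366, -81, 98, -45, 0, -366, -81, 98, -45, 0, -366, -81, 98, -45, 0, -366, -81, 98, -45, 0, -366, -81, 98, -45, 0, -366, -81, 98, -45])

```text
time: 0.82
tool_pos: [402.7, 368.4, 169.8]
tcp_rot: [3.142, -0.0, -2.611]
contact_force: [1.1, 0.5, 0.4]
grip_width: 92.0
```

```bash
python3 -c "
from h import *
go(468.5,334.5,150,210.5)"
```

```text
t 0.82 pos [402.7 368.4 169.8] yaw -149.6 rp [ 3.142 -0.   ] w 92.0 F [1.1 0.5 0.4]
shift [-39.6 -62.6  19.8] turn -0.1 q [ 0.6   0.45  1.58  0.    1.11 -1.5 ]
```

>>> play_rows(moves=[0, -32, -51, 16, 0, 0, -32, -51, 16, 0, 0, -32, -51, 16, 0, 0, -32, -51, 16, 0])

```text
time: 1.15
tool_pos: [454.9, 340.6, 153.6]
tcp_rot: [3.141, -0.002, -2.619]
contact_force: [-1.0, -0.6, -0.1]
grip_width: 91.6
```

```bash
python3 -c "
from h import *
c=snap('wrist','w1')
go(468.5,334.5,150,210.5)"
```

```text
t 1.2 pos [454.1 341.4 154.1] yaw -150.0 rp [ 3.141e+00 -1.000e-03] w 91.7 F [-0.7  0.5 -0.4]
shift [ -9.  -13.2   4.1] turn -0.5 q [ 0.51  0.51  1.54  0.    1.1  -1.59]
```

View pics/w1.png

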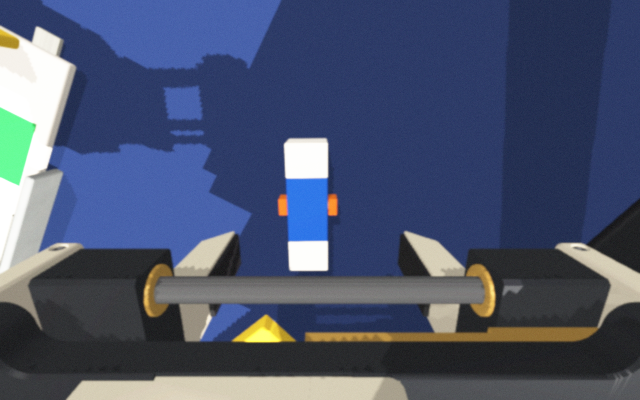

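```bash
cat >> h.py <<'E'
def wray(c,u,v,z):
    o=c['obs']; R=Ro.from_euler('xyz',o['tcp_rot']).as_matrix(); T=c['T_tool_cam']
    d=R@T[:3,:3]@np.array([(u-c['cx'])/c['fx'],(v-c['cy'])/c['fy'],1.]); p=o['tool_pos']+R@T[:3,3]
    return p+d*(z-p[2])/d[2]
E
python3 -c "
from h import *
c=snap('wrist','w1b')
m=masks(c)['orange']; m[245:]=0
N,l,st,ce=cv2.connectedComponentsWithStats(m)
for i in range(1,N):
  if st[i,4]>20: print(ce[i],st[i,4],wray(c,*ce[i],24))
m=masks(c)['blue']; m[245:]=0; m[:,:270]=0; m[:,345:]=0
N,l,st,ce=cv2.connectedComponentsWithStats(m); i=1+np.argmax(st[1:,4]); print(ce[i],st[i],wray(c,*ce[i],36))
p=[wray(c,u,v,36) for u,v in [(285,140),(328,140),(328.5,269),(290,269)]]; print(np.round(p,0))
"
```

```text
[280.72058824 205.01470588] 136 [479.84207159 315.94040869  24.        ]
[331.23566879 204.82802548] 157 [456.21504039 356.47463419  24.        ]
[305.63038278 208.99441786] [ 284  179   43   62 2508] [467.72032088 336.21401736  36.        ]
[[423. 292.  36.]
 [405. 323.  36.]
 [510. 385.  36.]
 [528. 353.  36.]]
```

```bash
python3 -c "
from h import *
go(468,335.6,36,210.2)"
```

```text
t 1.25 pos [453.7 341.9 154.5] yaw -149.9 rp [ 3.141e+00 -1.000e-03] w 91.6 F [-0.4  0.5 -0.2]
shift [ -9.2 -12.7 118.4] turn -0.1 q [ 0.51  0.51  1.54  0.    1.1  -1.59]
```

>>> play_rows(moves=[0, -9, -13, 20, 0, 0, -9, -13, 50, 0, 0, -9, -13, 80, 0, 0, -9, -13, 100, 0, 0, -9, -13, 100, 0, 0, -9, -13, 100, 0])

```text
time: 1.75
tool_pos: [467.6, 335.5, 54.4]
tcp_rot: [3.141, -0.002, -2.615]
contact_force: [-0.3, -0.3, -0.3]
grip_width: 91.5
```

```bash
python3 -c "
from h import *
c=snap('wrist','w2')
go(468,335.6,36,210.2)"
```

```text
t 1.8 pos [468.7 335.8  55.7] yaw -149.9 rp [3.141e+00 1.000e-03] w 91.8 F [ 0.6 -0.4  0.2]
shift [ 0.7  0.1 19.7] turn -0.1 q [ 0.49  0.65  1.6   0.    0.89 -1.61]
```

View pics/w2.png

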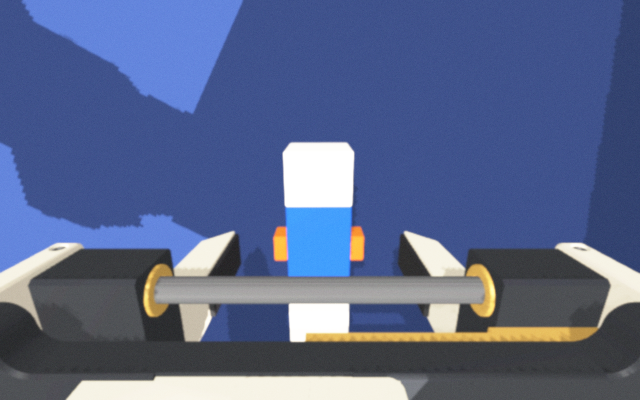

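>>> play_rows(moves=[0, 0, 0, 19, 0, 0, 0, 0, 19, 0, 0, 0, 0, 19, 0, 255, 0, 0, 19, 0, 255, 0, 0, 19, 0, 255, 0, 0, 19, 0, 255, 0, 0, 19, 0, 255, 0, 0, 19, 0])

```text
time: 2.47
tool_pos: [469.1, 334.8, 35.8]
tcp_rot: [3.142, 0.001, -2.617]
contact_force: [-0.0, 0.1, 0.7]
grip_width: 63.2
```

```bash
python3 -c "
from h import *
go(468,335.6,136,210.2)"
```

```text
t 2.47 pos [469.1 334.8  35.8] yaw -149.9 rp [3.142e+00 1.000e-03] w 63.2 F [-0.   0.1  0.7]
shift [   0.5    1.3 -100.2] turn -0.1 q [ 0.49  0.68  1.62  0.    0.85 -1.61]
```

Fingers need ~2–3 more rows; then lift.

>>> play_rows(moves=[255, 0, 0, 0, 0, 255, 0, 0, 0, 0, 255, 0, 0, 0, 0, 255, 0, 0, 0, 0])

```text
time: 2.8
tool_pos: [468.9, 334.8, 35.6]
tcp_rot: [3.141, 0.0, -2.617]
contact_force: [-0.3, -0.1, 1.6]
grip_width: 53.4
```

>>> play_rows(moves=[255, 0, 0, -15, 0, 255, 0, 0, -30, 0, 255, 0, 0, -55, 0, 255, 0, 0, -85, 0, 255, 0, 0, -110, 0, 255, 0, 0, -130, 0, 255, 0, 0, -130, 0, 255, 0, 0, -130, 0])

```text
time: 3.47
tool_pos: [469.1, 334.8, 165.6]
tcp_rot: [-3.142, 0.001, -2.617]
contact_force: [0.1, -0.3, -3.1]
grip_width: 53.5
```

```bash
python3 -c "
from h import *
c=snap('wrist','w3')
c=snap('scene','s3')
cv2.imwrite('pics/s3c.png',cv2.resize(c['color'][90:250,320:520][:,:,::-1],None,fx=4,fy=3.75,interpolation=2))
go(468,335.6,136,210.2)"
```

```text
t 3.57 pos [468.  334.2 163.6] yaw -149.9 rp [ 3.141e+00 -3.000e-03] w 53.7 F [ 0.6 -0.2 -2.8]
shift [-0.8  1.2 27.6] turn -0.1 q [ 0.49  0.51  1.5  -0.    1.13 -1.61]
```

View pics/w3.png

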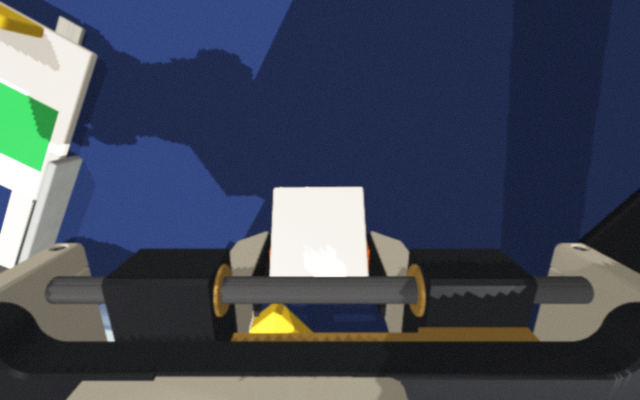

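View pics/s3c.png

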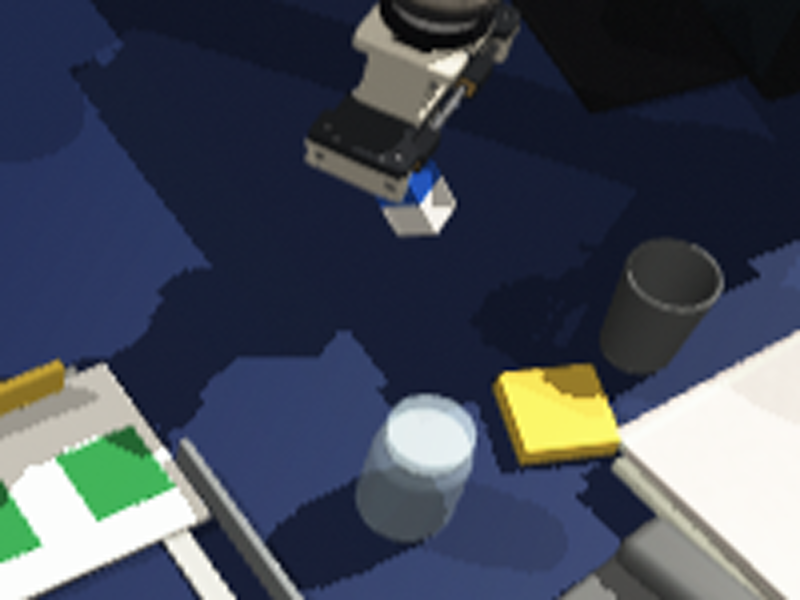

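```bash
python3 -c "
from h import *
import pickle
t=pickle.load(open('top0.pkl','rb'));s=pickle.load(open('scene0.pkl','rb'))
print('jar top',ray(t,252,150,110),ray(s,427,204,110),'bot',ray(s,422,225,0))
print('cup',ray(t,163,167,100)); print('notes',ray(t,208,165,22))
go(580,190,200,90)"
```

```text
jar top [671.65275163 236.55539033 110.        ] [671.35469237 238.57149243 110.        ] bot [678.15262293 241.64203771   0.        ]
cup [631.07747238 483.9954664  100.        ]
notes [653.8938444  379.80723646  22.        ]
t 3.57 pos [468.  334.2 163.6] yaw -149.9 rp [ 3.141e+00 -3.000e-03] w 53.7 F [ 0.6 -0.2 -2.8]
shift [ -24.6 -180.9  -36.5] turn 120.1 q [ 0.49  0.51  1.5  -0.    1.13 -1.61]
```

>>> play_rows(moves=[255, 0, 0, -36, 7, 255, 0, -20, -36, 14, 255, -5, -45, -36, 21, 255, -8, -70, -36, 28, 255, -11, -95, -36, 35, 255, -15, -120, -36, 42, 255, -20, -150, -36, 49, 255, -24, -180, -36, 56])

```text
time: 4.23
tool_pos: [579.7, 189.8, 199.0]
tcp_rot: [-3.139, -0.003, 2.683]
contact_force: [0.4, -0.0, -2.0]
grip_width: 53.5
```

>>> play_rows(moves=[255, 0, 0, 0, 7, 255, 0, 0, 0, 14, 255, 0, 0, 0, 21, 255, 0, 0, 0, 28, 255, 0, 0, 0, 35, 255, 0, 0, 0, 42, 255, 0, 0, 0, 49, 255, 0, 0, 0, 56])

```text
time: 4.9
tool_pos: [579.0, 190.7, 198.9]
tcp_rot: [-3.137, 0.0, 1.705]
contact_force: [-0.1, 0.5, -2.6]
grip_width: 53.9
```

```bash
python3 -c "
from h import *
go(592,185,84,90)"
```

```text
t 4.9 pos [579.  190.7 198.9] yaw 97.7 rp [-3.137  0.   ] w 53.9 F [-0.1  0.5 -2.6]
shift [ -7.4  12.6 114.8] turn 7.7 q [0.19 0.54 1.35 0.   1.26 0.06]
```

>>> play_rows(moves=[255, -7, 13, 0, 4, 255, -7, 13, 20, 8, 255, -7, 13, 50, 8, 255, -7, 13, 80, 8, 255, -7, 13, 105, 8, 255, -7, 13, 115, 8, 255, -7, 13, 115, 8, 255, -7, 13, 115, 8])

```text
time: 5.57
tool_pos: [593.6, 185.8, 85.8]
tcp_rot: [-3.14, 0.0, 1.572]
contact_force: [-1.3, 0.0, -1.2]
grip_width: 53.7
```

```bash
python3 -c "
from h import *
c=snap('scene','s4')
cv2.imwrite('pics/s4c.png',cv2.resize(c['color'][140:280,310:480][:,:,::-1],None,fx=4.2,fy=4.2,interpolation=2))
c=snap('top','t4')
cv2.imwrite('pics/t4c.png',cv2.resize(c['color'][100:250,180:390][:,:,::-1],None,fx=3.5,fy=3.5,interpolation=2))
go(592,185,84,90)"
```

```text
t 5.67 pos [594.7 186.1  87.9] yaw 90.1 rp [ 3.139e+00 -1.000e-03] w 53.5 F [-0.3 -0.  -1.9]
shift [-1.1 -2.7  3.9] turn 0.1 q [0.18 0.67 1.44 0.   1.03 0.18]
```

View pics/s4c.png

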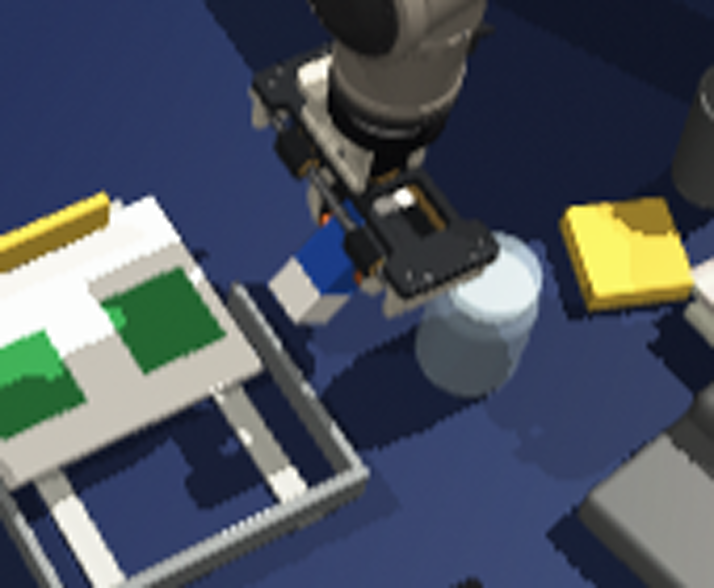

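View pics/t4c.png

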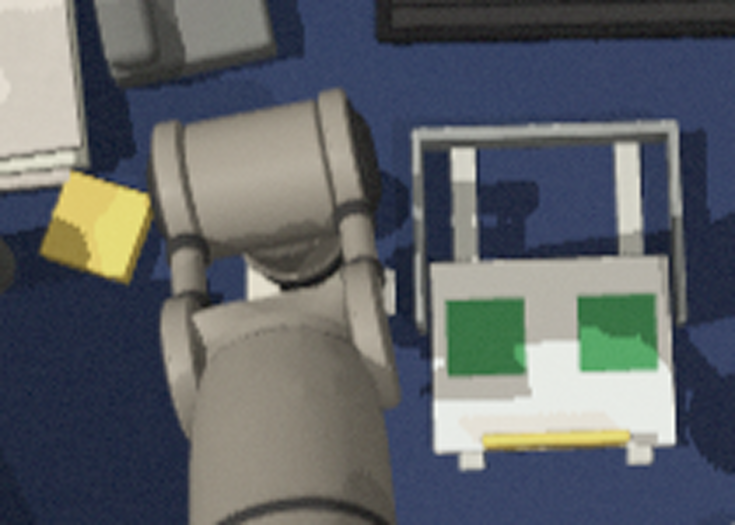

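>>> play_rows(moves=[255, -8, -2, 2, 0, 255, -16, -2, 2, 0, 255, -21, -2, 2, 0, 255, -25, -2, 2, 0, 255, -28, -2, 2, 0, 255, -31, -2, 2, 0])

```text
time: 6.17
tool_pos: [593.2, 157.2, 87.4]
tcp_rot: [3.136, -0.005, 1.571]
contact_force: [0.0, 10.7, 4.6]
grip_width: 54.0
```

```bash
python3 -c "
from h import *
c=snap('scene','s5')
cv2.imwrite('pics/s5c.png',cv2.resize(c['color'][140:280,310:480][:,:,::-1],None,fx=4.2,fy=4.2,interpolation=2))
go(592,134,84,90)"
```

```text
t 6.22 pos [593.1 156.2  87.1] yaw 90.0 rp [ 3.136 -0.004] w 53.4 F [0.8 8.8 4. ]
shift [-22.2  -1.2   3. ] turn 0.0 q [0.13 0.66 1.47 0.   1.01 0.13]
```

View pics/s5c.png

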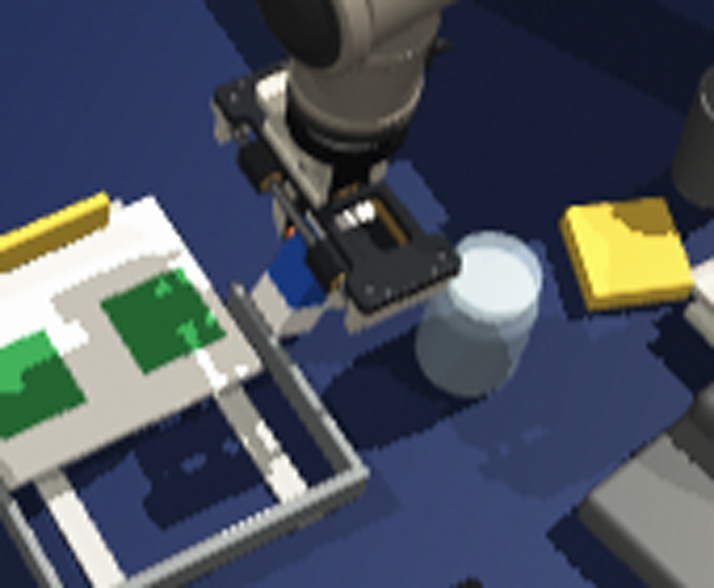

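>>> play_rows(moves=[255, -1, 0, 3, 0, 255, -4, 0, 4, 0, 255, -7, 0, 4, 0, 255, -10, 0, 4, 0, 255, -13, 0, 4, 0])

```text
time: 6.63
tool_pos: [592.7, 142.6, 82.3]
tcp_rot: [3.138, -0.003, 1.571]
contact_force: [1.2, 6.2, 1.5]
grip_width: 53.4
```

```bash
python3 -c "
from h import *
c=snap('scene','s6')
cv2.imwrite('pics/s6c.png',cv2.resize(c['color'][170:240,350:450][:,:,::-1],None,fx=7,fy=7,interpolation=2))
go(592,134,84,90)"
```

```text
t 6.68 pos [592.6 141.8  82.2] yaw 90.0 rp [ 3.138e+00 -2.000e-03] w 53.4 F [-0.4  5.   0.7]
shift [-7.8 -0.6 -1.8] turn 0.0 q [0.11 0.66 1.49 0.   0.99 0.11]
```

View pics/s6c.png

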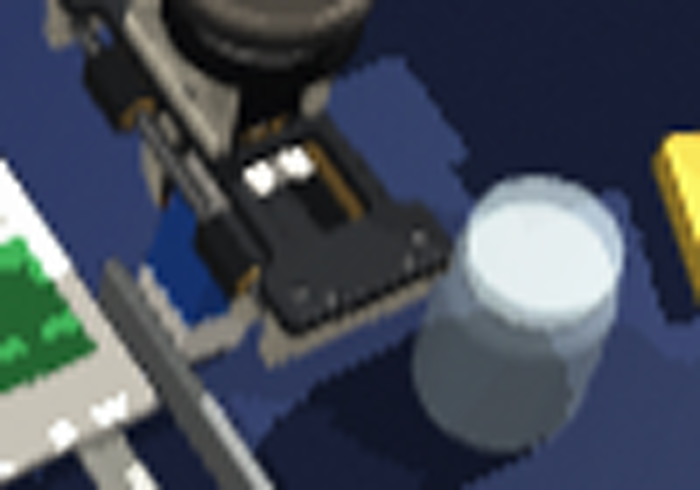

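>>> play_rows(moves=[255, -3, 0, -2, 0, 255, -5, 0, -3, 0, 255, -7, 0, -3, 0, 255, -9, 0, -3, 0, 255, -10, 0, -3, 0, 255, -10, 0, -3, 0])

```text
time: 7.18
tool_pos: [592.2, 132.6, 84.3]
tcp_rot: [3.14, -0.002, 1.571]
contact_force: [0.5, 7.8, 2.8]
grip_width: 53.6
```

```bash
python3 -c "
from h import *
c=snap('scene','s7')
cv2.imwrite('pics/s7c.png',cv2.resize(c['color'][170:240,350:450][:,:,::-1],None,fx=7,fy=7,interpolation=2))
c=snap('wrist','w7')
go(592,134,84,90)"
```

```text
t 7.28 pos [592.2 132.6  84.3] yaw 90.0 rp [ 3.14e+00 -2.00e-03] w 53.4 F [1.  7.2 3.1]
shift [ 1.4 -0.2  0.3] turn 0.0 q [0.09 0.65 1.49 0.   1.   0.09]
```

View pics/s7c.png

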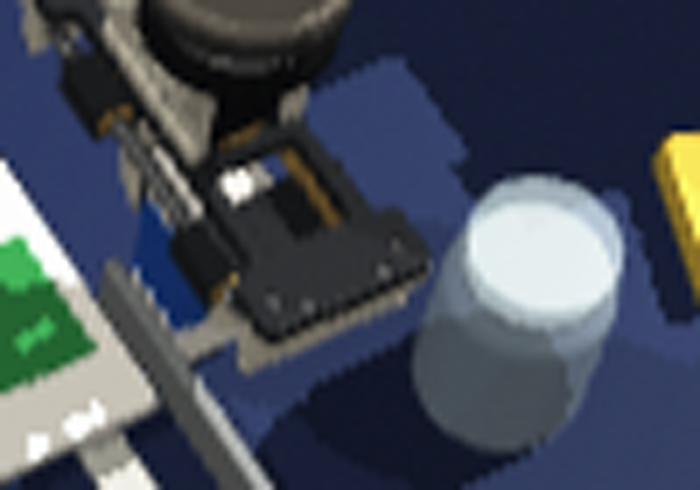

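View pics/w7.png

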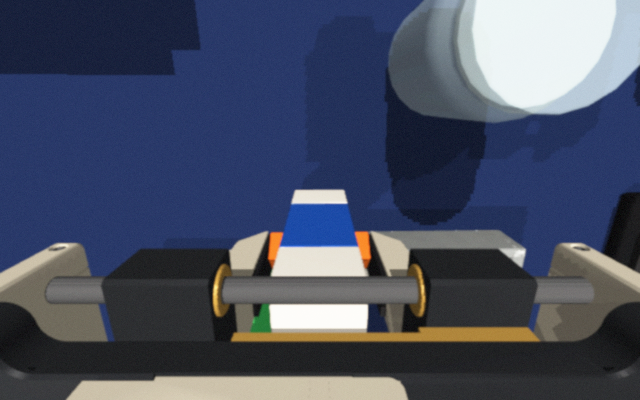

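```bash
cat >> h.py <<'E'
def tproj(c,p):
    T=np.linalg.inv(c['T_tool_cam']); q=T@np.append(p,1.); return (c['fx']*q[0]/q[2]+c['cx'],c['fy']*q[1]/q[2]+c['cy'])
def leanpred(c,pz,ths):
    for th in ths:
        a=np.radians(th); u=np.array([-np.sin(a),np.cos(a)]); n=np.array([np.cos(a),np.sin(a)])  # (x,z) tool; heavy dir -x,+z
        out=[]
        for k in(60,20,-20,-60):
            q=u*k+n*18; out.append(round(tproj(c,[q[0],0,pz+q[1]])[1]))
        print(th,'rows bottom,blue-lo,blue-hi,top',out)
E
python3 -c "
from h import *
c=snap('wrist','w7b')
leanpred(c,18,[-5,0,5,10,15])"
```

```text
-5 rows bottom,blue-lo,blue-hi,top [186, 208, 243, 300]
0 rows bottom,blue-lo,blue-hi,top [192, 210, 238, 285]
5 rows bottom,blue-lo,blue-hi,top [198, 212, 233, 270]
10 rows bottom,blue-lo,blue-hi,top [204, 214, 229, 254]
15 rows bottom,blue-lo,blue-hi,top [211, 217, 225, 239]
```

>>> play_rows(moves=[255, 4, 0, 0, 0, 255, 9, 0, -3, 0, 255, 10, 0, -25, 0, 255, 10, 0, -50, 0, 255, 10, 0, -72, 0, 255, 10, 0, -72, 0, 255, 10, 0, -72, 0])

```text
time: 7.92
tool_pos: [592.1, 141.5, 156.2]
tcp_rot: [3.14, 0.0, 1.572]
contact_force: [-1.5, -0.8, -1.8]
grip_width: 53.7
```

```bash
python3 -c "
from h import *
c=snap('wrist','w8')
c=snap('scene','s8')
cv2.imwrite('pics/s8c.png',cv2.resize(c['color'][140:260,330:450][:,:,::-1],None,fx=5,fy=5,interpolation=2))
go(558.5,59,140,90)"
```

```text
t 8.02 pos [590.8 141.4 153.9] yaw 90.0 rp [-3.139e+00  1.000e-03] w 53.3 F [-0.4 -0.3 -1.9]
shift [-82.4 -32.3  14.1] turn 0.0 q [ 0.11  0.58  1.41 -0.    1.15  0.11]
```

View pics/w8.png

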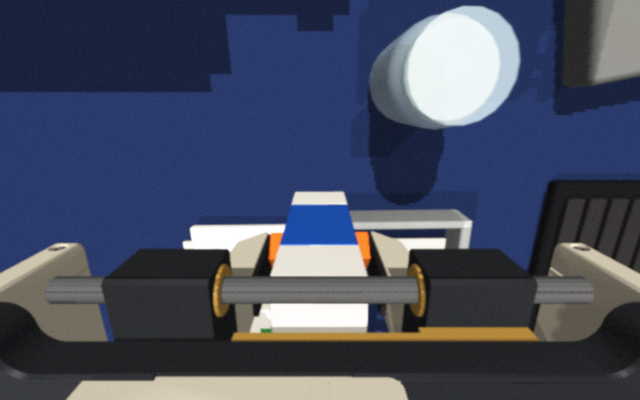

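View pics/s8c.png

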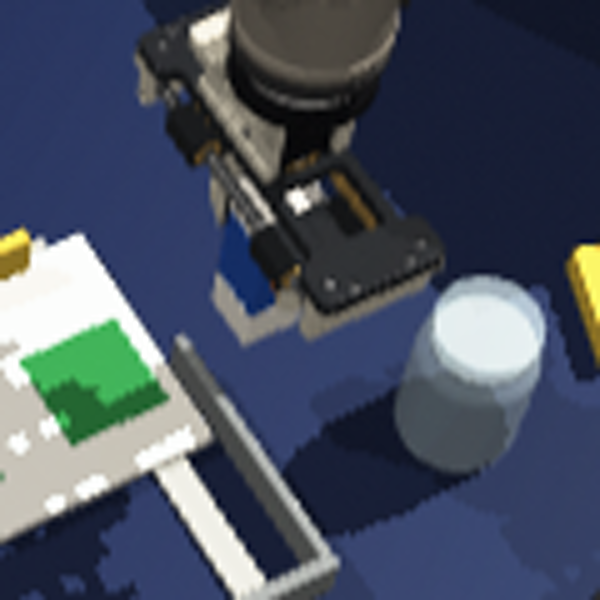

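>>> play_rows(moves=[255, -15, -6, 0, 0, 255, -35, -14, 0, 0, 255, -55, -22, 0, 0, 255, -72, -28, 5, 0, 255, -82, -32, 14, 0, 255, -82, -32, 25, 0, 255, -82, -32, 35, 0, 255, -82, -32, 40, 0])

```text
time: 8.68
tool_pos: [558.4, 59.7, 112.7]
tcp_rot: [-3.137, -0.0, 1.571]
contact_force: [-0.6, -0.1, -1.3]
grip_width: 54.1
```

```bash
python3 -c "
from h import *
c=snap('scene','s9')
cv2.imwrite('pics/s9c.png',cv2.resize(c['color'][160:280,280:400][:,:,::-1],None,fx=5,fy=5,interpolation=2))
go(558.5,59,92,90)"
```

```text
t 8.73 pos [558.4  59.9 112.5] yaw 90.1 rp [-3.137 -0.   ] w 53.8 F [-0.4 -0.1 -3.3]
shift [-0.9  0.2 20.5] turn 0.1 q [-0.03  0.55  1.6   0.    1.   -0.03]
```

View pics/s9c.png

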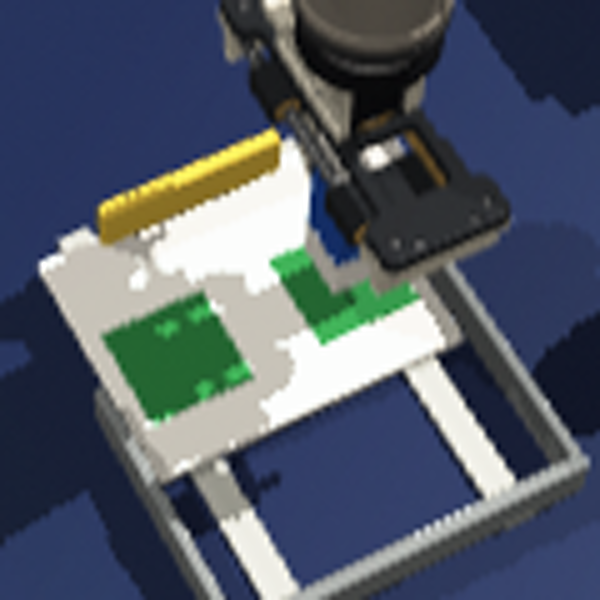

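>>> play_rows(moves=[255, 0, 0, 6, 0, 255, 0, 0, 11, 0, 255, 0, 0, 15, 0, 255, 0, 0, 18, 0, 255, 0, 0, 19, 0, 255, 0, 0, 19, 0])

```text
time: 9.23
tool_pos: [559.8, 59.9, 96.2]
tcp_rot: [-3.141, -0.0, 1.572]
contact_force: [0.2, 0.1, -1.3]
grip_width: 53.5
```

```bash
python3 -c "
from h import *
c=snap('wrist','w10')
go(558.5,59,92,90)"
```

```text
t 9.28 pos [559.9  59.9  96.5] yaw 90.1 rp [ 3.141 -0.   ] w 53.7 F [ 0.8  0.1 -2.2]
shift [-0.9 -1.4  4.5] turn 0.1 q [-0.03  0.57  1.61  0.    0.96 -0.03]
```

View pics/w10.png

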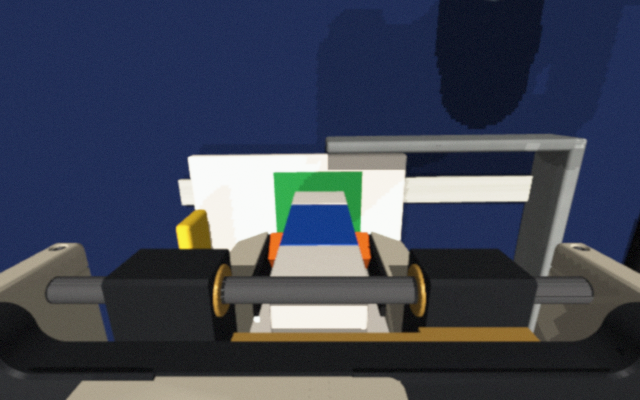

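```bash
python3 -c "
from h import *
c=snap('wrist','w10b')
for p in [(276,172.5),(361,172.5)]: print(wray(c,*p,14))
go(558.5,59,92,90)"
```

```text
[527.46733239  91.21911954  14.        ]
[590.13175315  91.32194464  14.        ]
t 9.33 pos [560.   59.8  96.6] yaw 90.1 rp [ 3.141 -0.   ] w 53.7 F [-0.3  0.4 -2. ]
shift [-0.8 -1.5  4.6] turn 0.1 q [-0.03  0.57  1.61  0.    0.96 -0.03]
```

>>> play_rows(moves=[255, -1, -1, 1.5, 0, 255, -1, -1, 3, 0, 255, -1, -1, 4, 0, 255, -1, -1, 5, 0, 255, -1, -1, 5, 0])

```text
time: 9.75
tool_pos: [558.7, 58.8, 91.2]
tcp_rot: [-3.141, -0.0, 1.572]
contact_force: [0.2, -1.1, -1.4]
grip_width: 53.7
```

>>> play_rows(moves=[255, 0, 0, 1, 0, 255, 0, 0, 2, 0, 255, 0, 0, 2, 0])

```text
time: 10.0
tool_pos: [559.7, 58.5, 90.8]
tcp_rot: [3.139, 0.0, 1.572]
contact_force: [-0.5, -1.9, 6.3]
grip_width: 53.4
```

```bash
python3 -c "
from h import *
go(558.5,59,92,90)"
```

```text
t 10.0 pos [559.7  58.5  90.8] yaw 90.1 rp [3.139 0.   ] w 53.4 F [-0.5 -1.9  6.3]
shift [ 0.5 -1.2 -1.2] turn 0.1 q [-0.03  0.58  1.62 -0.    0.94 -0.03]
```

>>> play_rows(moves=[0, 0, 0, -1, 0, 0, 0, 0, -1, 0, 0, 0, 0, -1, 0, 0, 0, 0, -1, 0, 0, 0, 0, -1, 0, 0, 0, 0, -1, 0, 0, 0, 0, -1, 0])

```text
time: 10.58
tool_pos: [558.8, 58.8, 90.3]
tcp_rot: [-3.141, -0.0, 1.572]
contact_force: [-0.6, -0.1, 0.0]
grip_width: 91.0
```

```bash
python3 -c "
from h import *
c=snap('wrist','w11')
go(558.5,59,92,90)"
```

```text
t 10.63 pos [558.8  58.8  90.3] yaw 90.1 rp [-3.141 -0.   ] w 91.7 F [-0.  -0.4 -0.1]
shift [ 0.2 -0.3 -1.7] turn 0.1 q [-0.03  0.58  1.62  0.    0.94 -0.03]
```

View pics/w11.png

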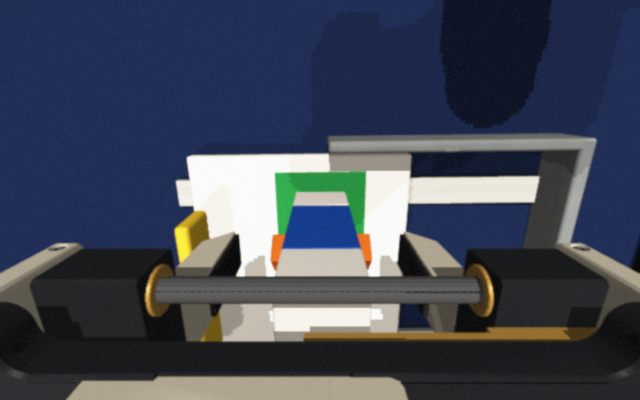

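>>> play_rows(moves=[0, 0, 0, -8, 0, 0, 0, 0, -20, 0, 0, 0, 0, -40, 0, 0, 0, 0, -70, 0, 0, 0, 0, -100, 0, 0, 0, 0, -130, 0, 0, 0, 0, -130, 0])

```text
time: 11.22
tool_pos: [561.5, 58.8, 227.5]
tcp_rot: [3.13, 0.0, 1.572]
contact_force: [1.3, -0.3, -0.0]
grip_width: 92.0
```

```bash
python3 -c "
from h import *
c=snap('scene','s12')
cv2.imwrite('pics/s12c.png',cv2.resize(c['color'][130:290,260:440][:,:,::-1],None,fx=3.7,fy=3.7,interpolation=2))
go(487,-274.5,190,209)"
```

```text
t 11.27 pos [560.5  58.8 224.5] yaw 90.1 rp [3.134 0.   ] w 91.9 F [-0.6  0.5 -0.3]
shift [-333.2  -74.1   34. ] turn -118.9 q [-0.03  0.43  1.46  0.    1.24 -0.03]
```

View pics/s12c.png

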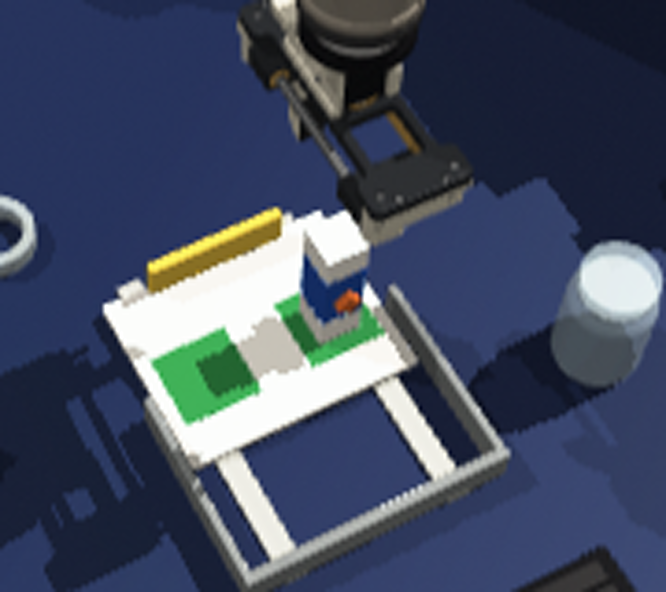

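```bash
python3 -c "
from h import *
go(487,-274.5,150,29)"
```

```text
t 11.27 pos [560.5  58.8 224.5] yaw 90.1 rp [3.134 0.   ] w 91.9 F [-0.6  0.5 -0.3]
shift [-333.2  -74.4   74. ] turn 61.1 q [-0.03  0.43  1.46  0.    1.24 -0.03]
```

>>> play_rows(moves=[0, -40, -9, 0, 7, 0, -80, -18, 0, 14, 0, -120, -27, 0, 21, 0, -160, -36, 10, 28, 0, -200, -45, 20, 35, 0, -240, -54, 35, 42, 0, -280, -63, 55, 49, 0, -318, -71, 74, 56])

```text
time: 11.93
tool_pos: [488.5, -253.3, 149.0]
tcp_rot: [-3.141, 0.0, 0.588]
contact_force: [1.5, -0.5, -0.6]
grip_width: 92.0
```

```bash
python3 -c "
from h import *
go(487,-274.5,150,29)"
```

```text
t 11.93 pos [ 488.5 -253.3  149. ] yaw 33.7 rp [-3.141  0.   ] w 92.0 F [ 1.5 -0.5 -0.6]
shift [-13.   16.8  -1. ] turn 4.7 q [-0.62  0.49  1.59  0.    1.06  0.36]
```

>>> play_rows(moves=[0, -11, 12, 0, 4, 0, -11, 12, 0, 4, 0, -11, 12, 0, 4, 0, -11, 12, 0, 4])

```text
time: 12.27
tool_pos: [487.3, -266.9, 149.9]
tcp_rot: [-3.141, -0.0, 0.526]
contact_force: [-0.7, 0.7, 0.4]
grip_width: 91.6
```

```bash
python3 -c "
from h import *
c=snap('wrist','w13')
h=cv2.cvtColor(c['color'],cv2.COLOR_RGB2HSV)
m=masks(c)['orange']; m[250:]=0
N,l,st,ce=cv2.connectedComponentsWithStats(m)
for i in range(1,N):
  if st[i,4]>20: print(ce[i],st[i,4],wray(c,*ce[i],24))
m=masks(c)['blue']; m[250:]=0
N,l,st,ce=cv2.connectedComponentsWithStats(m); 
for i in range(1,N):
  if st[i,4]>200: print('b',ce[i],st[i],wray(c,*ce[i],36))
go(487,-274.5,36,29)"
```

```text
[300.7483871  196.69032258] 155 [ 477.49666683 -252.84093124   24.        ]
[352.61538462 198.86153846] 130 [ 499.41355183 -294.51517233   24.        ]
b [326.56897211 200.4333206 ] [ 306  169   44   65 2617] [ 489.41715866 -272.66767501   36.        ]
t 12.32 pos [ 487.6 -266.7  150.2] yaw 30.2 rp [-3.141 -0.   ] w 91.7 F [-0.1 -0.8 -0.2]
shift [ -4.5   6.5 114.2] turn 1.2 q [-0.64  0.49  1.58  0.    1.07  0.4 ]
```

View pics/w13.png

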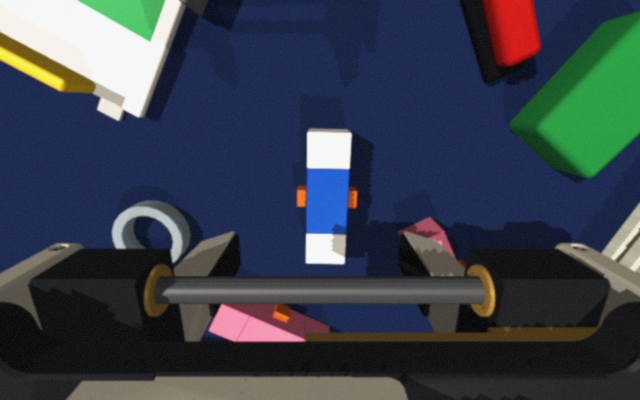

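```bash
python3 -c "
from h import *
import pickle
t=pickle.load(open('top0.pkl','rb'))
f=lambda u,v:ray(t,190+u/2.5,120+v/2.5,30).round(0)
for p in [(700,216),(683,242),(774,298)]: 
  w=f(*p); a=np.radians(28); d=w[:2]-[488.7,-273.5]; print(w,'along x',d@[np.cos(a),np.sin(a)],'along y',d@[np.sin(a),-np.cos(a)])
go(488.7,-273.5,36,28)"
```

```text
[ 514. -378.   30.] along x -26.721204211794728 along y 104.14565399224092
[ 485. -356.   30.] along x -41.998310023414014 along y 71.10613162855368
[ 418. -456.   30.] along x -148.1029550235512 along y 127.9462962077917
t 12.32 pos [ 487.6 -266.7  150.2] yaw 30.2 rp [-3.141 -0.   ] w 91.7 F [-0.1 -0.8 -0.2]
shift [ -2.5   6.5 114.2] turn 2.2 q [-0.64  0.49  1.58  0.    1.07  0.4 ]
```

>>> play_rows(moves=[0, -2, 6, 20, 2, 0, -2, 6, 50, 2, 0, -2, 6, 80, 2, 0, -2, 6, 100, 2, 0, -2, 6, 100, 2, 0, -2, 6, 100, 2])

```text
time: 12.82
tool_pos: [488.8, -272.7, 50.1]
tcp_rot: [-3.14, 0.001, 0.492]
contact_force: [-0.6, 0.5, -0.2]
grip_width: 92.1
```

```bash
python3 -c "
from h import *
c=snap('wrist','w14')
go(488.7,-273.5,36,28)"
```

```text
t 12.87 pos [ 489.5 -273.5   51.2] yaw 28.2 rp [ 3.141e+00 -1.000e-03] w 91.9 F [-0.5 -0.4  0.2]
shift [-0.7 -0.4 15.2] turn 0.2 q [-0.65  0.63  1.65  0.    0.85  0.43]
```

View pics/w14.png

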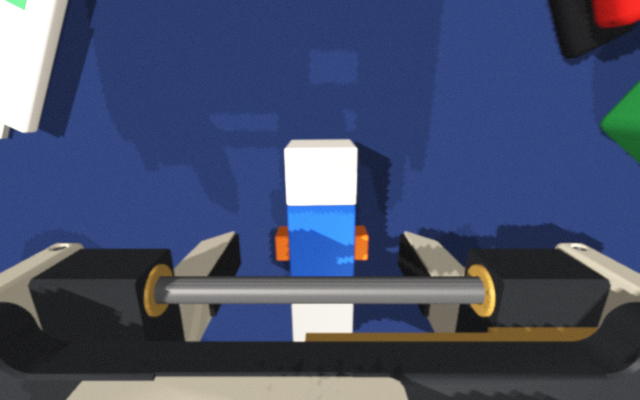

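>>> play_rows(moves=[0, -1, 1, 8, 0, 0, -1, 1, 15, 0, 0, -1, 1, 15, 0, 255, -1, 1, 15, 0, 255, -1, 1, 15, 0, 255, -1, 1, 15, 0, 255, -1, 1, 15, 0, 255, -1, 1, 15, 0])

```text
time: 13.53
tool_pos: [488.3, -275.5, 35.3]
tcp_rot: [3.141, -0.0, 0.49]
contact_force: [-0.5, -0.1, -0.6]
grip_width: 63.1
```

>>> play_rows(moves=[255, 0, 0, 0, 0, 255, 0, 0, 0, 0, 255, 0, 0, 0, 0, 255, 0, 0, 0, 0])

```text
time: 13.87
tool_pos: [488.2, -275.3, 35.2]
tcp_rot: [-3.142, -0.0, 0.49]
contact_force: [-0.3, 0.1, 0.6]
grip_width: 53.6
```

>>> play_rows(moves=[255, 0, 0, -15, 0, 255, 0, 0, -30, 0, 255, 0, 0, -55, 0, 255, 0, 0, -85, 0, 255, 0, 0, -110, 0, 255, 0, 0, -130, 0, 255, 0, 0, -130, 0, 255, 0, 0, -130, 0])

```text
time: 14.53
tool_pos: [488.3, -275.5, 165.4]
tcp_rot: [3.14, -0.001, 0.49]
contact_force: [-0.7, 0.1, -3.0]
grip_width: 53.7
```

```bash
python3 -c "
from h import *
c=snap('wrist','w15')
c=snap('scene','s15')
cv2.imwrite('pics/s15c.png',cv2.resize(c['color'][150:300,150:340][:,:,::-1],None,fx=3.8,fy=3.8,interpolation=2))
go(592,-175,190,90)"
```

```text
t 14.63 pos [ 487.4 -274.8  163.4] yaw 28.1 rp [-3.139e+00  1.000e-03] w 53.7 F [ 0.2 -0.3 -3.1]
shift [139.2 -38.9 -26.7] turn -61.9 q [-0.65  0.49  1.55  0.    1.11  0.43]
```

View pics/w15.png

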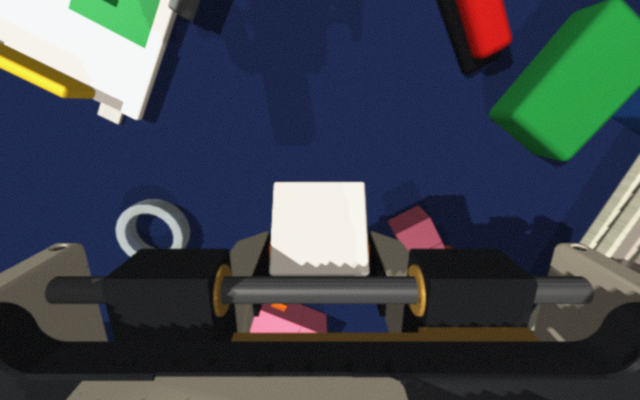

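View pics/s15c.png

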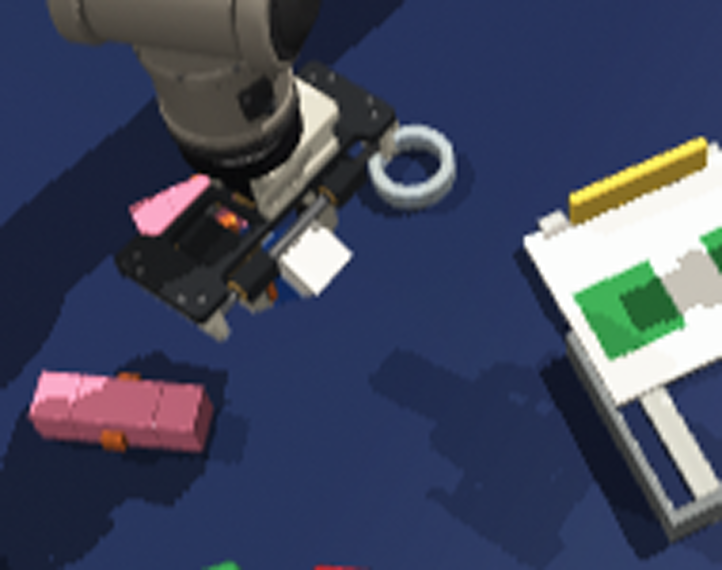

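>>> play_rows(moves=[255, 10, -3, -20, 7, 255, 30, -8, -26, 14, 255, 50, -14, -26, 21, 255, 70, -20, -26, 28, 255, 90, -26, -26, 35, 255, 110, -31, -26, 42, 255, 125, -35, -26, 49, 255, 137, -36, -26, 56])

```text
time: 15.3
tool_pos: [592.2, -177.4, 188.5]
tcp_rot: [-3.142, 0.004, -0.493]
contact_force: [-0.6, 0.3, -2.3]
grip_width: 53.7
```

>>> play_rows(moves=[255, 0, 0, 0, 7, 255, 0, 0, 0, 14, 255, 0, 0, 0, 21, 255, 0, 0, 0, 28, 255, 0, 0, 0, 35, 255, 0, 0, 0, 42, 255, 0, 0, 0, 49, 255, 0, 0, 0, 56])

```text
time: 15.97
tool_pos: [591.3, -178.9, 188.5]
tcp_rot: [3.138, 0.002, -1.471]
contact_force: [-0.3, -0.2, -1.7]
grip_width: 53.8
```

```bash
python3 -c "
from h import *
go(592,-180,84,-90)"
```

```text
t 15.97 pos [ 591.3 -178.9  188.5] yaw -84.3 rp [3.138e+00 2.000e-03] w 53.8 F [-0.3 -0.2 -1.7]
shift [  1.4  -1.  104.5] turn 5.7 q [-0.42  0.56  1.34 -0.    1.25  2.62]
```

>>> play_rows(moves=[255, 1, -1, 10, 5, 255, 1, -1, 30, 6, 255, 1, -1, 60, 6, 255, 1, -1, 85, 6, 255, 1, -1, 102, 6, 255, 1, -1, 107, 6, 255, 1, -1, 107, 6, 255, 1, -1, 107, 6])

```text
time: 16.63
tool_pos: [593.3, -180.1, 83.8]
tcp_rot: [3.141, 0.0, -1.57]
contact_force: [0.3, -0.7, -1.8]
grip_width: 53.7
```

```bash
python3 -c "
from h import *
c=snap('scene','s16')
cv2.imwrite('pics/s16c.png',cv2.resize(c['color'][150:300,190:380][:,:,::-1],None,fx=3.8,fy=3.8,interpolation=2))
go(592,-150,82,-90)"
```

```text
t 16.68 pos [ 593.8 -180.3   84.7] yaw -89.9 rp [-3.141 -0.   ] w 53.6 F [-0.7  0.6 -1.4]
shift [-30.3   1.7   2.7] turn 0.1 q [-0.42  0.67  1.45  0.    1.02  2.72]
```

View pics/s16c.png

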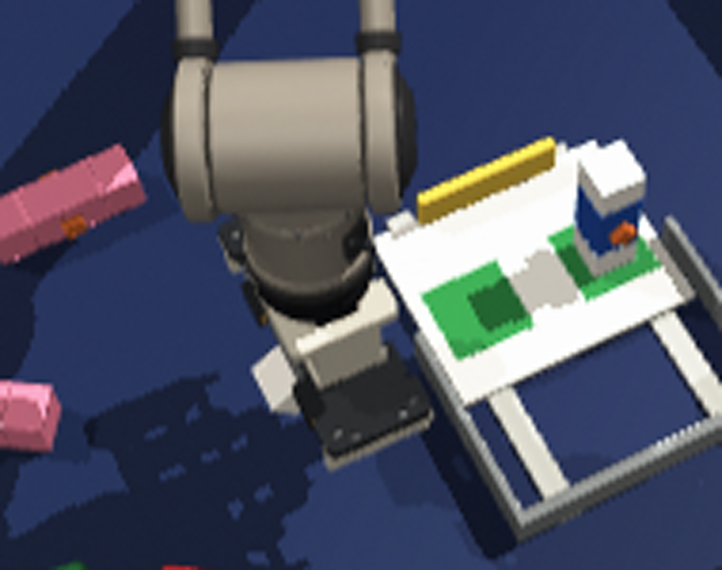

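>>> play_rows(moves=[255, -8, 1, 4, 0, 255, -15, 1, 4, 0, 255, -19, 1, 4, 0, 255, -23, 1, 4, 0, 255, -26, 1, 4, 0, 255, -29, 1, 4, 0, 255, -32, 1, 4, 0])

```text
time: 17.27
tool_pos: [593.4, -152.3, 82.8]
tcp_rot: [-3.137, -0.009, -1.568]
contact_force: [-4.5, -18.6, 11.7]
grip_width: 53.9
```

```bash
python3 -c "
from h import *
c=snap('wrist','w17')
go(592,-125,84,-90)"
```

```text
t 17.32 pos [ 593.5 -151.7   82.9] yaw -89.9 rp [-3.137 -0.008] w 53.5 F [ -0.8 -10.9   5.7]
shift [-26.7   1.5  -1.3] turn 0.1 q [-0.37  0.66  1.48 -0.01  1.    2.77]
```

View pics/w17.png

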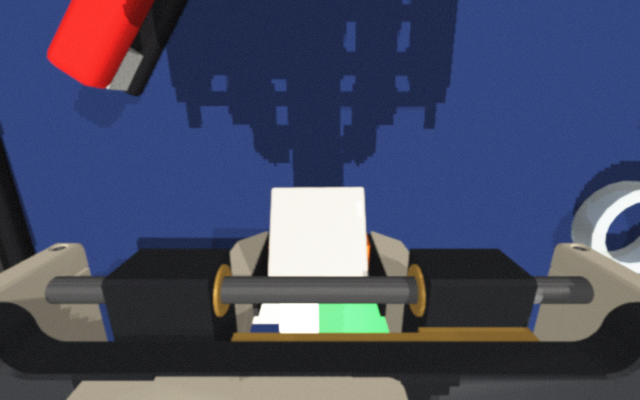

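>>> play_rows(moves=[255, -2, 0, 2, 0, 255, -4, 0, 2, 0, 255, -6, 0, 2, 0, 255, -8, 0, 2, 0])

```text
time: 17.65
tool_pos: [594.2, -143.1, 80.7]
tcp_rot: [-3.135, -0.006, -1.57]
contact_force: [0.4, -10.4, 3.5]
grip_width: 53.3
```

```bash
python3 -c "
from h import *
c=snap('wrist','w18')
c=snap('scene','s18')
cv2.imwrite('pics/s18c.png',cv2.resize(c['color'][180:280,230:330][:,:,::-1],None,fx=6,fy=6,interpolation=2))
go(592,-125,84,-90)"
```

```text
t 17.75 pos [ 594.2 -142.6   80.5] yaw -89.9 rp [-3.136 -0.005] w 53.7 F [-0.1 -8.4  3.1]
shift [-17.6   2.1  -3.6] turn 0.1 q [-0.36  0.66  1.48 -0.    0.99  2.78]
```

View pics/w18.png

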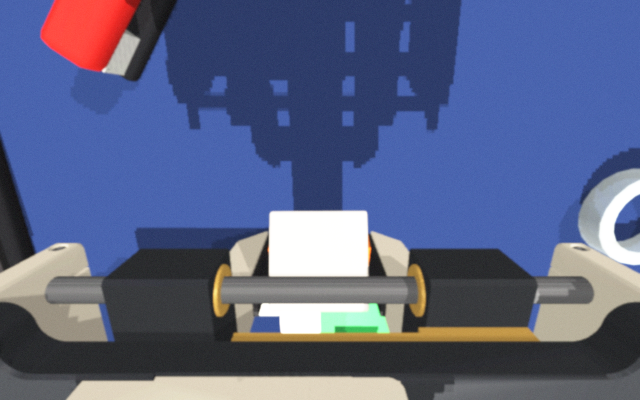

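View pics/s18c.png

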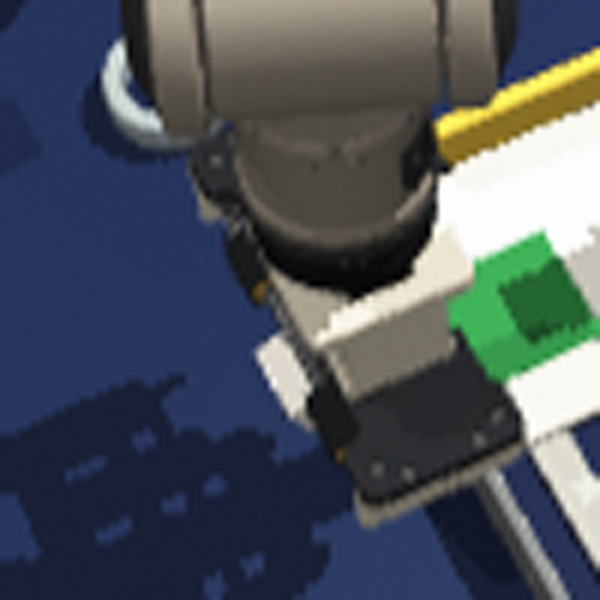

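>>> play_rows(moves=[255, -3, 0, -1, 0, 255, -6, 0, -2, 0, 255, -9, 0, -3, 0, 255, -12, 0, -3, 0, 255, -14, 0, -3, 0, 255, -16, 0, -3, 0])

```text
time: 18.25
tool_pos: [593.4, -125.4, 82.6]
tcp_rot: [-3.138, -0.003, -1.569]
contact_force: [1.0, -5.2, 0.6]
grip_width: 53.6
```

```bash
python3 -c "
from h import *
c=snap('wrist','w19')
go(592,-125,84,-90)"
```

```text
t 18.3 pos [ 593.4 -125.    82.6] yaw -89.9 rp [-3.138e+00 -3.000e-03] w 53.9 F [ 1.1 -4.1  1.5]
shift [ 0.1  1.3 -1.4] turn 0.1 q [-0.33  0.65  1.5  -0.    0.99  2.81]
```

View pics/w19.png

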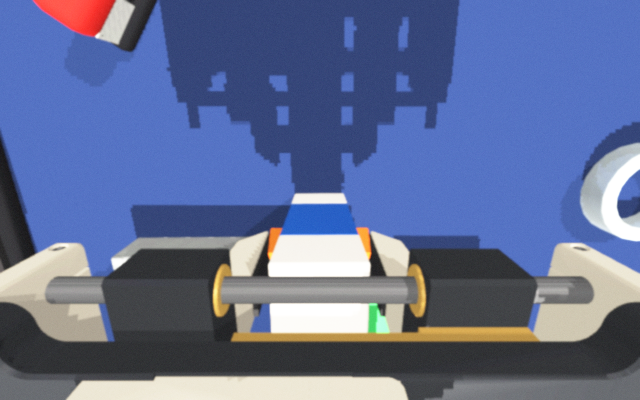

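>>> play_rows(moves=[255, -2, 0, -1, 0, 255, -4, 0, -1, 0, 255, -5, 0, -1, 0, 255, -5, 0, -1, 0])

```text
time: 18.63
tool_pos: [593.2, -120.4, 83.3]
tcp_rot: [-3.139, -0.003, -1.569]
contact_force: [0.9, -6.7, 1.2]
grip_width: 53.9
```

>>> play_rows(moves=[255, 5, 0, 0, 0, 255, 10, 0, -3, 0, 255, 11, 0, -25, 0, 255, 11, 0, -50, 0, 255, 11, 0, -72, 0, 255, 11, 0, -72, 0, 255, 11, 0, -72, 0])

```text
time: 19.22
tool_pos: [592.5, -130.0, 154.8]
tcp_rot: [-3.14, 0.0, -1.57]
contact_force: [-0.9, 0.5, -2.8]
grip_width: 53.3
```

```bash
python3 -c "
from h import *
c=snap('wrist','w20')
go(559.2,-51,112,-90)"
```

```text
t 19.27 pos [ 591.6 -129.7  153.4] yaw -89.9 rp [3.14e+00 1.00e-03] w 53.5 F [ 0.2  0.7 -2.6]
shift [-78.7  32.3  41.5] turn 0.1 q [-0.34  0.57  1.42  0.    1.15  2.8 ]
```

View pics/w20.png

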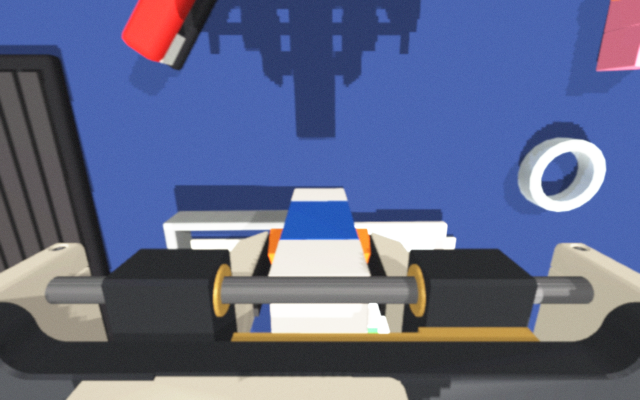

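>>> play_rows(moves=[255, -15, 6, 0, 0, 255, -35, 14, 0, 0, 255, -55, 22, 0, 0, 255, -70, 28, 5, 0, 255, -78, 32, 14, 0, 255, -78, 32, 25, 0, 255, -78, 32, 35, 0, 255, -78, 32, 42, 0])

```text
time: 19.93
tool_pos: [558.9, -51.8, 109.6]
tcp_rot: [3.138, 0.001, -1.57]
contact_force: [0.5, 0.6, -2.6]
grip_width: 53.5
```

>>> play_rows(moves=[255, 0, 0, 6, 0, 255, 0, 0, 11, 0, 255, 0, 0, 14, 0, 255, 0, 0, 14, 0, 255, 0, 0, 14, 0])

```text
time: 20.35
tool_pos: [560.3, -52.3, 98.2]
tcp_rot: [-3.141, 0.0, -1.57]
contact_force: [-0.0, -0.2, -2.1]
grip_width: 53.6
```

```bash
python3 -c "
from h import *
c=snap('wrist','w21')
m=masks(c)['green']; ys,xs=np.nonzero(m[:230]); print(ys.min(),xs[ys==ys.min()+2].min(),xs[ys==ys.min()+2].max())
r=ys.min()
for x in (xs[ys==r+2].min(),xs[ys==r+2].max()+1): print(wray(c,x,r,14))
go(559.2,-51,91,-90)"
```

```text
173 275 360
[592.21057557 -82.74905362  14.        ]
[528.22541893 -82.85474144  14.        ]
t 20.4 pos [560.4 -52.3  98.5] yaw -90.0 rp [-3.141 -0.   ] w 53.3 F [ 0.9 -0.7 -3.8]
shift [-1.3  1.2  7.5] turn 0.0 q [-0.23  0.57  1.61  0.    0.96  2.91]
```

View pics/w21.png

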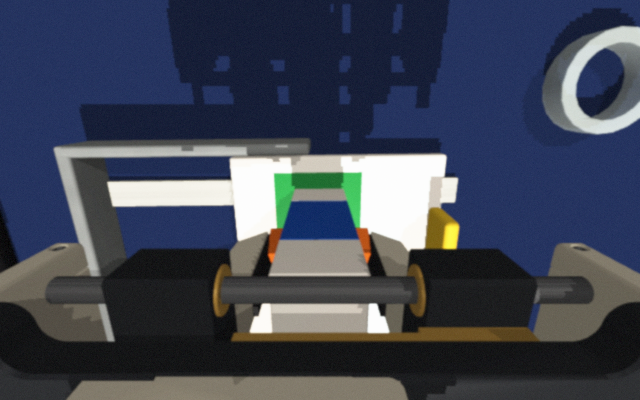

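>>> play_rows(moves=[255, -1, 0, 2, 0, 255, -2, 0, 4, 0, 255, -2, 0, 6, 0, 255, -2, 0, 7, 0, 255, -2, 0, 7, 0])

```text
time: 20.82
tool_pos: [560.1, -50.0, 90.9]
tcp_rot: [3.141, 0.0, -1.57]
contact_force: [-0.0, 0.1, -2.0]
grip_width: 53.5
```

>>> play_rows(moves=[255, 0, 0, 1, 0, 255, 0, 0, 2, 0, 255, 0, 0, 2, 0])

```text
time: 21.07
tool_pos: [560.8, -49.8, 90.5]
tcp_rot: [-3.139, 0.0, -1.57]
contact_force: [-1.9, 1.5, 7.5]
grip_width: 53.9
```

Contact on the pad; release.

>>> play_rows(moves=[0, 0, 0, -1, 0, 0, 0, 0, -1, 0, 0, 0, 0, -1, 0, 0, 0, 0, -1, 0, 0, 0, 0, -1, 0, 0, 0, 0, -1, 0, 0, 0, 0, -1, 0])

```text
time: 21.65
tool_pos: [560.1, -50.1, 90.0]
tcp_rot: [3.141, 0.0, -1.57]
contact_force: [-0.7, 0.3, 0.5]
grip_width: 90.8
```

```bash
python3 -c "
from h import *
c=snap('wrist','w22')
go(560,-50,91,-90)"
```

```text
t 21.7 pos [560.1 -50.1  90.1] yaw -89.9 rp [3.142 0.   ] w 91.6 F [ 0.9 -0.3  0.1]
shift [-0.1  0.1 -0.9] turn 0.1 q [-0.23  0.58  1.62  0.    0.94  2.91]
```

View pics/w22.png

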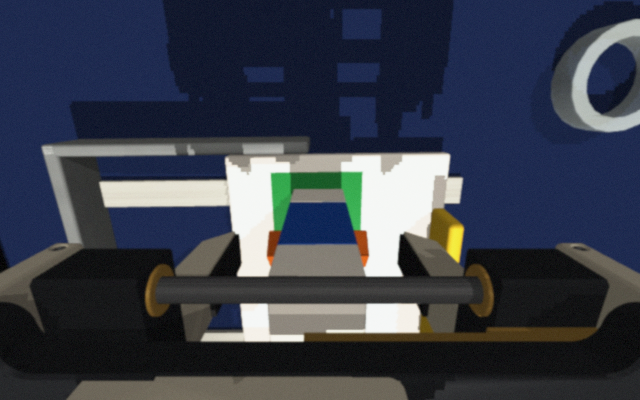

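Standing. Rise straight up.

>>> play_rows(moves=[0, 0, 0, -8, 0, 0, 0, 0, -20, 0, 0, 0, 0, -40, 0, 0, 0, 0, -70, 0, 0, 0, 0, -100, 0, 0, 0, 0, -130, 0, 0, 0, 0, -130, 0])

```text
time: 22.28
tool_pos: [562.8, -50.7, 227.2]
tcp_rot: [-3.13, -0.003, -1.57]
contact_force: [0.3, -0.7, 1.0]
grip_width: 91.5
```

```bash
python3 -c "
from h import *
c=snap('scene','s23')
cv2.imwrite('pics/s23c.png',cv2.resize(c['color'][150:290,260:420][:,:,::-1],None,fx=4.2,fy=4.2,interpolation=2))
go(400,4,150,180)"
```

```text
t 22.33 pos [561.8 -50.4 224.2] yaw -89.9 rp [-3.134e+00 -2.000e-03] w 92.3 F [-0.2 -0.1 -0.5]
shift [-54.7 162.3  72.9] turn 90.1 q [-0.23  0.43  1.46  0.    1.24  2.91]
```

View pics/s23c.png

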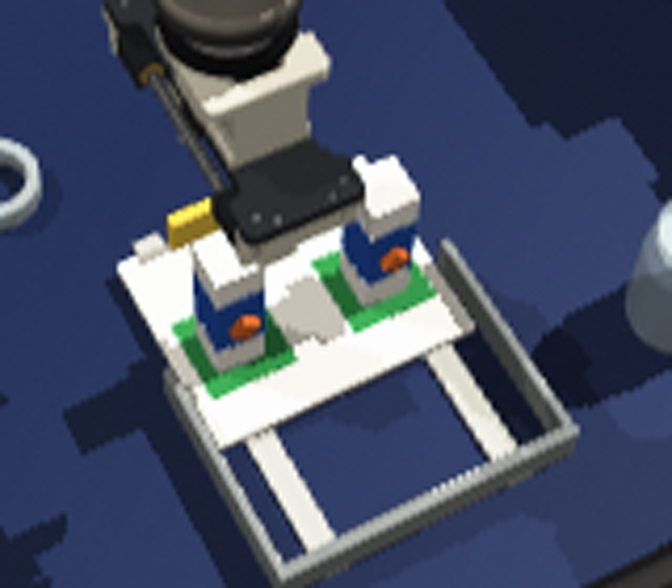

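>>> play_rows(moves=[255, -8, 20, 0, -7, 255, -16, 40, 0, -14, 255, -24, 60, 0, -21, 255, -32, 80, 0, -28, 255, -40, 100, 0, -35, 255, -48, 120, 0, -42, 255, -54, 137, 0, -49, 255, -54, 137, 0, -56])

```text
time: 23.0
tool_pos: [419.4, 5.0, 219.4]
tcp_rot: [3.14, 0.004, -0.585]
contact_force: [0.9, 0.6, -0.6]
grip_width: 42.8
```

>>> play_rows(moves=[255, 0, 0, 10, -7, 255, 0, 0, 20, -14, 255, 0, 0, 30, -21, 255, 0, 0, 40, -28, 255, 0, 0, 50, -34, 255, 0, 0, 60, -34, 255, 0, 0, 60, -34])

```text
time: 23.58
tool_pos: [421.4, 4.0, 158.1]
tcp_rot: [-3.141, 0.005, 0.001]
contact_force: [-0.2, 0.6, -0.4]
grip_width: 1.0
```

```bash
python3 -c "
from h import *
c=snap('wrist','w24')
go(430,4,50,0)"
```

```text
t 23.63 pos [422.    3.9 159.1] yaw 0.0 rp [-3.141e+00  3.000e-03] w 0.3 F [0.  0.9 0.4]
shift [  8.4   0.  109. ] turn 0.0 q [-0.17  0.26  1.92  0.    0.96  1.4 ]
```

View pics/w24.png

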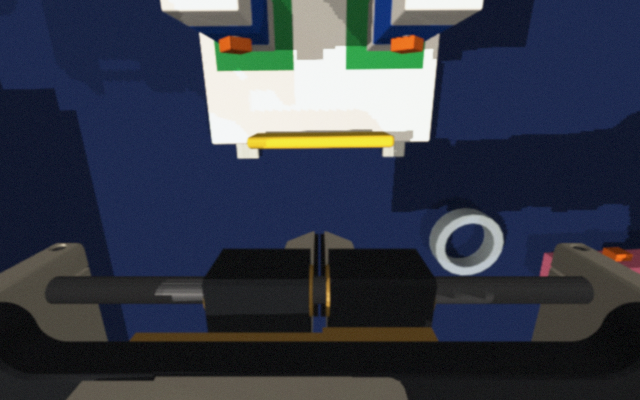

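>>> play_rows(moves=[255, 2, 0, 20, 0, 255, 4, 0, 50, 0, 255, 5, 0, 80, 0, 255, 5, 0, 105, 0, 255, 5, 0, 114, 0, 255, 5, 0, 114, 0, 255, 5, 0, 114, 0])

```text
time: 24.22
tool_pos: [428.2, 3.8, 46.3]
tcp_rot: [-3.141, 0.001, 0.001]
contact_force: [0.2, -0.1, -0.2]
grip_width: 0.3
```

```bash
python3 -c "
from h import *
c=snap('wrist','w25')
go(454,4,44,0)"
```

```text
t 24.27 pos [428.7   3.7  46.9] yaw 0.0 rp [ 3.141e+00 -1.000e-03] w 0.0 F [0.6 0.2 0.8]
shift [25.3 -0.3  2.9] turn 0.0 q [-0.17  0.47  2.02  0.    0.65  1.4 ]
```

View pics/w25.png

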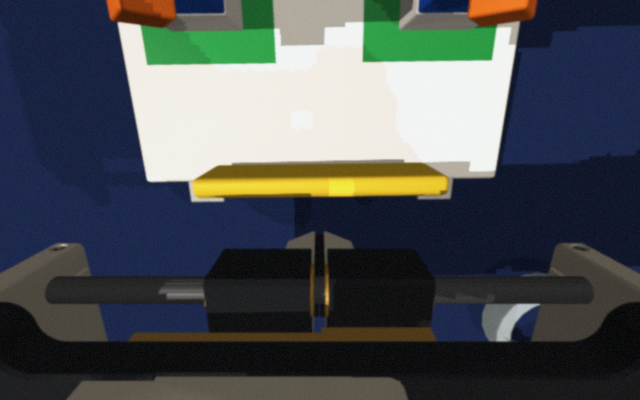

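>>> play_rows(moves=[255, 5, 0, 3, 0, 255, 10, 0, 3, 0, 255, 14, 0, 3, 0, 255, 17, 0, 3, 0, 255, 19, 0, 3, 0, 255, 21, 0, 3, 0, 255, 23, 0, 3, 0, 255, 25, 0, 3, 0])

```text
time: 24.93
tool_pos: [453.2, 3.8, 43.2]
tcp_rot: [-3.141, 0.0, 0.001]
contact_force: [-0.4, 0.8, 0.3]
grip_width: 0.4
```

>>> play_rows(moves=[255, 2, 0, 0, 0, 255, 4, 0, 0, 0, 255, 7, 0, 0, 0, 255, 10, 0, 0, 0, 255, 13, 0, 0, 0, 255, 16, 0, 0, 0, 255, 19, 0, 0, 0, 255, 22, 0, 0, 0])

```text
time: 25.6
tool_pos: [475.2, 4.0, 43.0]
tcp_rot: [-3.141, 0.0, 0.001]
contact_force: [-1.9, 2.6, -0.3]
grip_width: 0.4
```

```bash
python3 -c "
from h import *
c=snap('wrist','w26')
go(554,4,44,0)"
```

```text
t 25.65 pos [476.    3.9  43.1] yaw 0.1 rp [-3.142e+00 -1.000e-03] w 0.5 F [-1.1  0.6 -1.3]
shift [78.  -0.1 -0.8] turn 0.1 q [-0.15  0.54  1.9   0.    0.71  1.42]
```

View pics/w26.png

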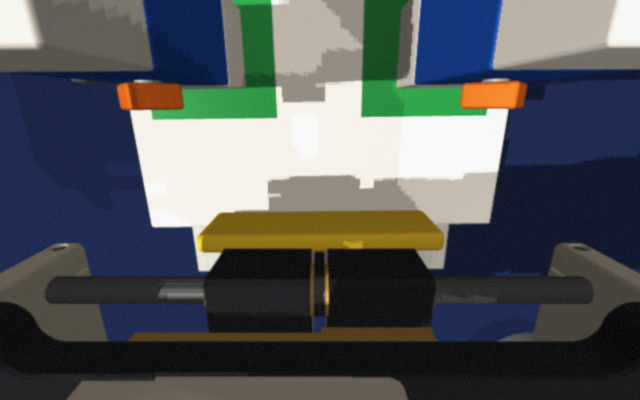

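>>> play_rows(moves=[255, 3, 0, 0, 0, 255, 6, 0, 0, 0, 255, 9, 0, 0, 0, 255, 12, 0, 0, 0, 255, 15, 0, 0, 0, 255, 18, 0, 0, 0, 255, 21, 0, 0, 0, 255, 24, 0, 0, 0])

```text
time: 26.32
tool_pos: [499.4, 3.9, 43.1]
tcp_rot: [-3.141, 0.0, 0.001]
contact_force: [-2.7, 2.9, 0.4]
grip_width: 0.1
```

```bash
python3 -c "
from h import *
c=snap('scene','s27')
cv2.imwrite('pics/s27c.png',cv2.resize(c['color'][150:290,260:420][:,:,::-1],None,fx=4.2,fy=4.2,interpolation=2))
for u in []: pass
m=masks(c)['green'];N,l,st,ce=cv2.connectedComponentsWithStats(m)
go(554,4,44,0)"
```

```text
t 26.37 pos [500.2   3.7  43.2] yaw 0.1 rp [ 3.141e+00 -1.000e-03] w 0.4 F [-1.3 -0.  -0.3]
shift [53.8 -0.2 -0.7] turn 0.1 q [-0.15  0.57  1.83  0.    0.74  1.42]
```

View pics/s27c.png

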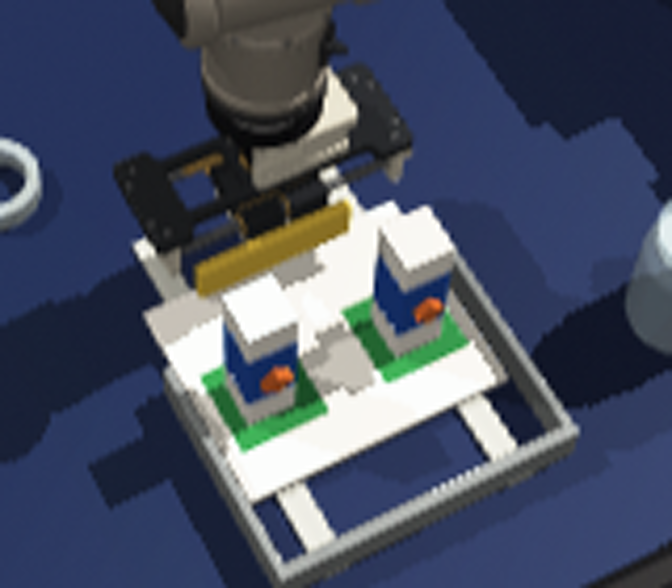

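Tray slides, both floats ride along upright. Continue.

>>> play_rows(moves=[255, 3, 0, 0, 0, 255, 6, 0, 0, 0, 255, 9, 0, 0, 0, 255, 12, 0, 0, 0, 255, 15, 0, 0, 0, 255, 18, 0, 0, 0, 255, 21, 0, 0, 0, 255, 24, 0, 0, 0])

```text
time: 27.03
tool_pos: [523.4, 3.9, 43.2]
tcp_rot: [-3.141, -0.0, 0.001]
contact_force: [-3.1, 1.9, 0.4]
grip_width: 0.3
```

>>> play_rows(moves=[255, 2, 0, 0, 0, 255, 4, 0, 0, 0, 255, 6, 0, 0, 0, 255, 8, 0, 0, 0, 255, 10, 0, 0, 0, 255, 12, 0, 0, 0])

```text
time: 27.53
tool_pos: [535.2, 3.9, 43.1]
tcp_rot: [-3.141, 0.0, 0.001]
contact_force: [-2.2, 2.2, 1.3]
grip_width: 0.2
```

```bash
python3 -c "
from h import *
c=snap('scene','s28')
cv2.imwrite('pics/s28c.png',cv2.resize(c['color'][150:290,260:420][:,:,::-1],None,fx=4.2,fy=4.2,interpolation=2))
go(554,4,44,0)"
```

```text
t 27.58 pos [535.8   3.8  43.2] yaw 0.1 rp [ 3.142e+00 -1.000e-03] w 0.4 F [0.  1.2 0.2]
shift [18.2 -0.2 -0.8] turn 0.1 q [-0.14  0.61  1.73  0.    0.8   1.43]
```

View pics/s28c.png

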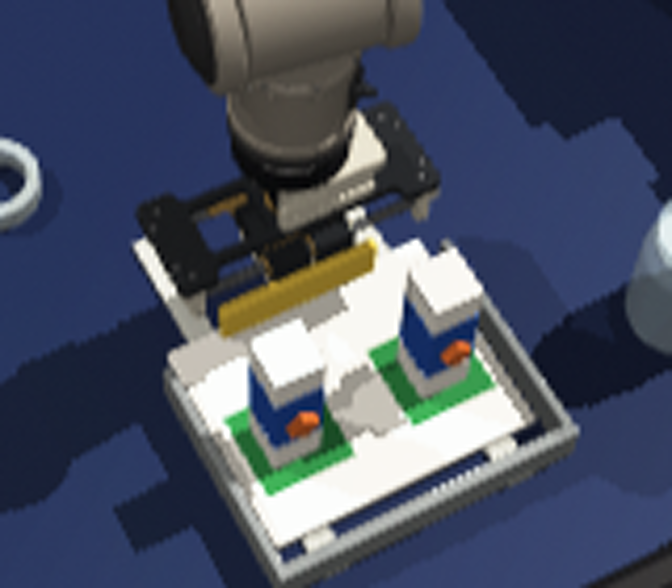

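>>> play_rows(moves=[255, 2, 0, 0, 0, 255, 3.5, 0, 0, 0, 255, 5, 0, 0, 0, 255, 6.5, 0, 0, 0, 255, 8, 0, 0, 0])

```text
time: 28.0
tool_pos: [543.2, 3.8, 43.1]
tcp_rot: [-3.142, -0.0, 0.001]
contact_force: [-1.9, 1.4, 0.8]
grip_width: 0.3
```

>>> play_rows(moves=[255, 1, 0, 0, 0, 255, 2, 0, 0, 0, 255, 3, 0, 0, 0, 255, 4, 0, 0, 0])

```text
time: 28.33
tool_pos: [547.2, 3.9, 43.2]
tcp_rot: [-3.141, 0.0, 0.001]
contact_force: [-1.9, 2.1, 0.1]
grip_width: 0.4
```

>>> play_rows(moves=[255, 1, 0, 0, 0, 255, 2, 0, 0, 0, 255, 3, 0, 0, 0, 255, 4, 0, 0, 0])

```text
time: 28.67
tool_pos: [549.7, 4.0, 43.1]
tcp_rot: [-3.141, 0.004, 0.001]
contact_force: [-10.1, 0.2, 8.5]
grip_width: 0.6
```

```bash
python3 -c "
from h import *
c=snap('scene','s29')
cv2.imwrite('pics/s29c.png',cv2.resize(c['color'][150:290,260:420][:,:,::-1],None,fx=4.2,fy=4.2,interpolation=2))
go(554,4,44,0)"
```

```text
t 28.72 pos [549.7   4.   43.1] yaw 0.1 rp [-3.141  0.004] w 0.3 F [-7.5  1.2  5.1]
shift [ 4.3 -0.  -0.9] turn 0.1 q [-0.13  0.63  1.69 -0.    0.83  1.44]
```

View pics/s29c.png

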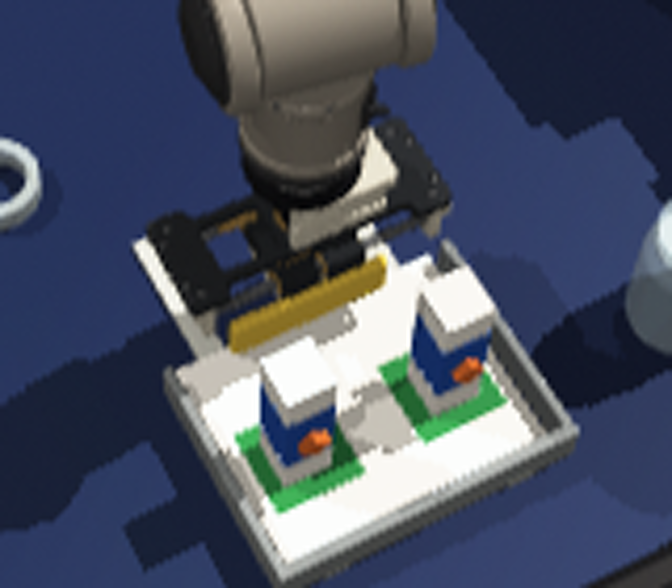

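>>> play_rows(moves=[255, 1, 0, 0, 0, 255, 2, 0, 0, 0, 255, 2, 0, 0, 0])

```text
time: 28.97
tool_pos: [549.8, 4.0, 43.2]
tcp_rot: [-3.141, 0.008, 0.002]
contact_force: [-14.6, -0.4, 11.6]
grip_width: 0.5
```

>>> play_rows(moves=[255, -2, 0, 0, 0, 255, -5, 0, 0, 0, 255, -15, 0, 0, 0, 255, -35, 0, 0, 0, 255, -60, 0, 0, 0, 255, -90, 0, 0, 0, 255, -120, 0, -20, 0, 255, -140, 0, -50, 0])

```text
time: 29.63
tool_pos: [409.3, 4.0, 91.7]
tcp_rot: [-3.141, 0.006, 0.001]
contact_force: [0.2, -0.1, 0.3]
grip_width: 0.3
```

>>> play_rows(moves=[255, 0, 0, -40, 0, 255, 0, 0, -70, 0, 255, 0, 0, -70, 0, 255, 0, 0, -70, 0, 255, 0, 0, -70, 0, 255, 0, 0, -70, 0])

```text
time: 30.13
tool_pos: [412.7, 3.7, 162.2]
tcp_rot: [-3.141, 0.001, 0.001]
contact_force: [0.1, 0.5, 0.1]
grip_width: 0.4
```

```bash
python3 -c "
from h import *
c=snap('scene','s30')
cv2.imwrite('pics/s30c.png',cv2.resize(c['color'][150:290,260:420][:,:,::-1],None,fx=4.2,fy=4.2,interpolation=2))
c=snap('top','t30')
go(554,4,44,0)"
```

```text
t 30.23 pos [412.6   3.8 162.1] yaw 0.1 rp [-3.141e+00  2.000e-03] w 0.7 F [-0.3 -0.6 -0.6]
shift [141.6  -0.  117.7] turn 0.1 q [-0.18  0.24  1.94  0.    0.96  1.39]
```

View pics/s30c.png

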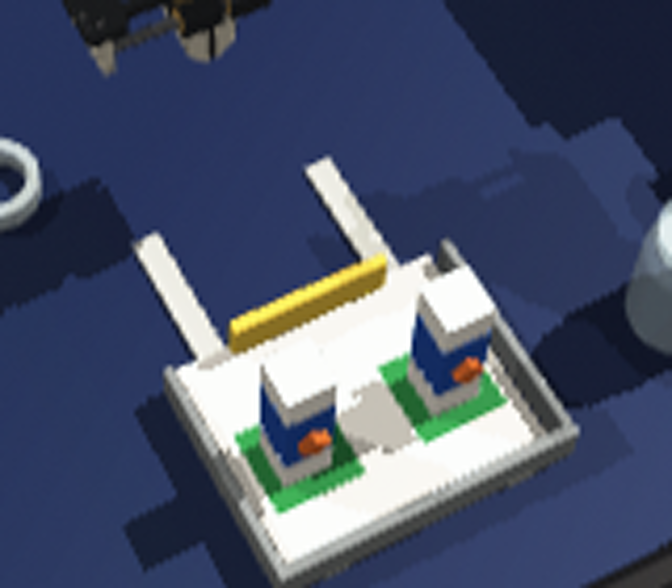

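View pics/t30.png

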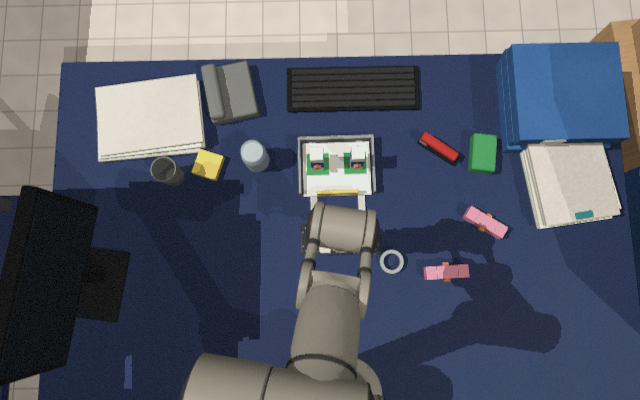

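Tray is at its stop: TCP stayed at 549.7–549.8 mm while the push force rose from about 2 to 15 N. Both floats stand on their squares, the bystanders look unmoved, and the robot is clear. Handing in.

```bash
python3 -c "
from h import *
print(bot.close_job())"
```

```text
the job is handed in; nothing more can be done
None
```

The job is handed in at about 30 s on the robot's clock. Both blue floats stand on their heavy ends, one on each green square, and the tray is home in the dock.

**How each float was stood up**
- I lifted each by its orange buttons, and on both the end away from the wrist camera dropped, so that was the heavy one.
- The moves allowed no tilt of the tool. To get the last 40 degrees I pressed the low end against the outside of a dock wall, about 10–19 N, so the buttons turned in the jaws and the float hung upright.
- I then lowered each one until it touched its pad, at about 6–7 N, and released it.

**Last checks**
- **Tray:** pushed by its lip at about 2–3 N. It then stopped moving while the force rose to 15 N, so I took it to be against its stop.
- **Floats:** the final scene picture shows both upright within their green squares. Just before release, the tool was within about 1 mm of each pad's measured centre.
- **Other things on the desk:** the bystanders and the pink look-alikes look unmoved by eye in the top view; I did not measure them.
- **Arm:** clear of everything at hand-in.

No check failed. The only oddity was that the second float started to turn against its wall later and harder than the first, about 19 N against 11 N. It also hung about 2 degrees off vertical before I set it down.

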